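# Clamp the glued abacus in the craft vise

## Task

The beech abacus on the lazy susan has just been glued: lift it off and stand it upright on the bed of the craft vise, about centred across it and with its broad faces towards the two jaws, and let go. Then turn the yellow crank handle clockwise (seen from the handle's end) until the sprung red jaw has pushed the abacus onto the blue back jaw and holds it firmly between them, about a sixth of a turn past tight and never more than half a turn. Move the jaw only with its crank, and leave everything else standing where it is.

Things in the scene. Friction and masses are not known exactly. Their poses are not given: they have to be found in the camera images.
- abacus: Compact upright beech abacus, 36 thick (its x) by 120 wide (y) by 120 tall (z), 0.2 to 0.45 kg. Origin at the centre of its underside, z up. Its top bar, 36 thick and 24 high (96 to 120 above the origin), is the place to grip it; below the bar come three rods of small coloured beads (narrower). Front and back are alike. It starts standing on the lazy susan at any yaw.
- vise: Beech craft vise built into the foot of a small pine shelf, fixed to the table. Origin on the table under it; x runs along the screw from the crank to the back jaw, y across, z up. The crank axis lies along x at y = 0, z = 95. Upright pine board through which the screw passes: x -58 to -38, 170 wide, 180 high. The blue back jaw has its face at x = 80, top at z = 162.
- bed (a point): Centre of the flat top of the vise's bed, at x = 35, z = 110 in the vise's frame. The bed is 100 wide (y) and 190 long (x), and the jaws stand on it; the steel screw lies in a slot below its top.
- shelf_edge (a point): Middle of the lower front edge of the pine shelf board above the crank (x = -105, z = 180 in the vise's frame). The board is 170 wide, 16 thick, and runs 67 back from here; pink rings lie on it. It overhangs the inner part of the handle, so a vertical tool does not fit: lean the tool 25 to 40 degrees back from the shelf, fingers pointing down and to the vise's +x.
- jaw: Red sliding jaw of the vise, 20 thick, 100 wide, from z = 112 to 162 in the vise's frame. Origin: middle of its pressing face (looking to the vise's +x), at the bed's top. It slides along the vise's x only as the crank turns, 3 mm per radian (18.8 mm per turn), and is sprung: it gives way up to 12 mm along x, so each radian turned after it has met the abacus adds about 18 N.
- backjaw: Blue fixed back jaw; origin in the middle of its pressing face, at the bed's top, 26 thick behind it.
- crank (a joint): Angle of the vise's crank in rad; grows as it is turned clockwise seen from the handle's end (looking along the vise's +x), closing the jaws. Starts between 0 and 8. Jaw gap in mm = 90 - 3 x angle: the jaws close on the 36 thick abacus at about 18.0 rad; 0.5 to 2 rad more clamps it. At 0 the handle is straight above the axis. Stays where left; about 5 N at the handle, more when clamping.
- crank_grip (a point): Middle of the crank's yellow handle, a free-turning sleeve 22 in diameter and 62 long lying parallel to the vise's x, 45 from the crank axis. Its middle is at the vise's x = -115 (sleeve from x = -146 to -84); the steel crank arm is at x = -78.
- turntable: Pale ash lazy susan, disc 300 in diameter, top at 30 above the table, locked against turning. Origin on the table at its axis.
- canister: Clear canister of orange beads with white screw top, 76 in diameter, 120 tall, on the lazy susan; leave it. Origin at the underside's centre.
- dish: Grey ceramic dish, 100 in diameter, 35 tall, on the lazy susan; leave it. Origin at the underside's centre.
- tower: Bead tower: post with coloured beads on a round foot 76 in diameter, 200 tall, standing on the table between lazy susan and vise; leave it. Origin at the underside's centre.
- ring0: Lowest of three pink rubber rings (60 outer diameter, 14 thick) stacked on the vise's pine shelf; leave it. Origin at the underside's centre.
- ring1: Middle pink ring of the stack; leave it.
- ring2: Top pink ring of the stack; its top is 42 above the shelf board; leave it.
- glue: White glue bottle with orange cap, 52 in diameter, 130 tall, on the table towards the back; leave it.
- blockbox: Green closed box, 70 by 110 by 50 tall, on the table towards the back; leave it.

How it is judged:
On the way, in this order (a step that is already met when the one before it is completed fails the run):
1. the abacus stands upright, let go, on the vise's bed between the open jaws (angle between abacus's own z axis and vertical below 0.08 rad and y of abacus in the frame of vise between -0.025 and 0.025 m and z of abacus in the frame of vise between 0.105 and 0.115 m and x of abacus in the frame of vise between 0 and 0.07 m and contact force between each of the arm, the fingers and abacus below 0.1 N and linear speed of abacus below 0.03 m/s and not (contact force between each of jaw, backjaw and abacus above 5 N)), for 0.2 s.
2. both jaws press on the abacus (contact force between each of jaw, backjaw and abacus above 5 N), for 0.2 s.
At the end, for the whole second after the job is handed in: The abacus stands upright (within 0.08 rad) on the vise's bed (within 5 mm), centred across it within 25 mm, its faces parallel to the jaws within 0.08 rad, pressed with more than 5 N by both the red and the blue jaw; abacus and crank are at rest (all of step 2 and angle between abacus's own z axis and vertical below 0.08 rad and y of abacus in the frame of vise between -0.025 and 0.025 m and z of abacus in the frame of vise between 0.105 and 0.115 m and angle between the x axis of abacus and the x axis of vise, either way round below 0.08 rad and linear speed of abacus below 0.02 m/s and velocity of joint crank between -0.1 and 0.1 rad/s); the robot touches nothing.
It fails at once if a bystander is shifted more than 20 mm or tipped over (distance of any of canister, dish, ring0, ring1, ring2, tower, glue, blockbox from where it was at the start of the episode above 0.02 m or angle between any of canister, dish, ring0, ring1, ring2, tower, glue, blockbox's own z axis and vertical above 0.35 rad).
It fails at once if the abacus is crushed: a jaw presses it with more than 60 N (contact force between any of jaw, backjaw and abacus above 60 N).
It fails at once if the robot pushes the red jaw itself with more than 10 N (contact force between any of the arm, the fingers and jaw above 10 N).
It also fails if it takes over 72 s, if anything falls off the work surface, if the arm or the gripper's body presses on something with over 40 N, if the wrist force passes 120 N, or if a joint passes its speed limit or range.

## Robot

A 6-joint arm with a two-finger parallel gripper is mounted at the origin on the work surface. World frame = base frame: x ahead of the robot, y to its left, z up, the work surface at z = 0. Lengths are in m, angles in rad, forces in N, time in s.
With the tool pointing down it reaches from about 0.35 to 0.85 m from the base axis. Payload 8.1 kg.
Tool frame: the origin (TCP) lies at the very end of the fingers, on their centre line; the grasp point (between the pads) lies pinch_z behind it (pinch_z is the distance from the TCP to the grasp point, in m); x points along the fingers, z is the direction in which the jaws open and shut, and the axes are right-handed (so a half turn about x gives the same grasp; the last joint's range is limited). The gripper opens to 93 mm and grips with 3 to 60 N. Pads are 15 mm wide; open, the fingers measure 128 mm over their backs; the gripper's body (75 mm by 188 mm) begins 65 mm behind the grasp point.
Start: joints at [-1.326, 0.13, 1.488, -0, 1.523, -0.085], TCP at [0.194, -0.568, 0.219] pointing down, gripper open.
Joint ranges: [-2.96, 2.96], [-0.89, 2.26], [0.02, 2.5], [-1.34, 4.48], [0, 2.73], [-2.66, 2.66]. Speed limits (rad/s): [2.39, 2.39, 2.79, 3.14, 3.14, 3.14].

## Interface

Orientations are given as a rotation vector (axis times angle).
In Python, from plant import * gives the robot as it stands.
- The arm moves only by the tool play_rows, never from a script. Its argument "rows" is a list of rows, each an object of numbers: "tx", "ty", "tz": the shift along the tool's x, y, z as a fraction of full scale; "wx", "wy", "wz": the turn, a rotation vector about the tool's x, y, z as a fraction of full scale; "claw": the opening, from 0 (shut) to 1 (fully open). In form: [{"tx": .., "ty": .., "tz": .., "wx": .., "wy": .., "wz": .., "claw": ..}, ...]. A call has exactly 8 rows; each row shifts and turns the commanded pose from where the row before left it, along the tool's axes as they then stand; what a row does not reach is not made up. Full scale, the value 1, is 0.025 m for a shift and 0.12 rad for a turn. A row lasts 1/12 s, in which the tool goes at most 41.7 mm and 7.16 degrees, less where a joint would pass 70% of its speed; a pose out of reach is approached as far as the arm can. A call with a number of a shift or a turn outside -1 to 1 is refused whole. A call with a gripper value outside its range is refused whole. The fingers move at their own pace and stop on an object; the grip force is fixed at half the most. Time passes only in rows, so rows that do not move let the fingers close, or fill a call up. It gives the time, the measured TCP pose, the force and the opening at its end, in the units of the state.
- sense(): the state, without advancing time (a new reading comes with each control period).
- camera(name): name is "scene" or "top"; returns the picture (384x512x3 uint8, red, green, blue); there is no depth.
- camera_info(name): a dict with "fx", "fy", "cx", "cy" (pixels), "extrinsics" (4x4, takes a point from camera to world coordinates). Camera axes: x right, y up, looking along -z (the intrinsics and any distortion apply to the point x, -y, -z); pixel columns grow to the right and rows downward; lengths in m; the calibration is good to about 2 mm. A picture is of the moment at which its call begins. camera_info takes no time and is no camera call.
- finish_job(): hands the job in, once; it reports no verdict.
Trained networks look in the newest picture that a camera, given by its name, has taken for a name from the list of things; names that differ only in an ending like _2 or _b are one class to them, and where a whole thing is asked for, a point or a joint stands for the part that bears it (a point fixed in the world has none). Each returns a list of dicts, best first, with "conf" (0 to 1); they miss things now and then, are a little off and sometimes report something else, mostly with a low value. They report only what shows in the picture. A call takes as long as a camera call.
- trace(camera, thing): "region" (384x512 bool, what is visible of it) and "extent" ([left, top, right, bottom] in pixels, round what is visible of it).
The state is a dict: "time_s": time; "qpos": joint angles; "joint_velocities": joint speeds; "joint_efforts": joint torques, N m; "tcp_pos": TCP position; "eef_rot": TCP orientation; "ft_force": force on the tool from outside, world axes, zero at the start; "moment": the same for the moment, N m; "finger_gap": finger opening in m.
Only numpy, scipy, OpenCV 4.12 (cv2) and the standard library are available. Lean on these libraries where they do the work, as an engineer would, in place of code of your own. Each camera call takes 0.05 s, during which the arm holds its last target. There are 200 camera calls.

## Working session

There is one attempt and no reset: what is moved stays moved. The work goes in short steps, Python scripts to look and compute and a tool call to move; the robot and the scene stay as the last step left them, time stands still between calls to the robot, and variables do not carry over. Pictures are saved under pics/ and viewed, about 8 in all and at most 12, crops included, and the job is handed in when it is done.

Besides the shell and the picture viewer there is one more tool, called after "Emit:" in YAML: its name, and indented under it one key for each argument. play_rows: Moves the arm, as the interface text tells. Shift numbers are shares of 0.025 m and turn numbers shares of 0.12 rad, none past 1 either way. Its arguments: {"type":"object","properties":{"rows":{"type":"array"}},"required":["rows"]}

```bash
ls; mkdir -p pics; cat > h.py <<'E'
from plant import *
import numpy as np, cv2
from scipy.spatial.transform import Rotation as R
def snap(n,f):
    im=camera(n); cv2.imwrite('pics/'+f,im[:,:,::-1]); return im
def P(n):
    c=camera_info(n); E=np.array(c['extrinsics']); return c,E
def proj(n,p):
    c,E=P(n); p=np.atleast_2d(p); q=(p-E[:3,3])@E[:3,:3]
    return np.c_[c['cx']+c['fx']*q[:,0]/-q[:,2], c['cy']+c['fy']*(-q[:,1])/-q[:,2]]
def ray(n,uv):
    c,E=P(n); d=np.array([(uv[0]-c['cx'])/c['fx'],-(uv[1]-c['cy'])/c['fy'],-1.]); d=E[:3,:3]@d
    return E[:3,3],d/np.linalg.norm(d)
def atz(n,uv,z):
    o,d=ray(n,uv); return o+d*(z-o[2])/d[2]
E
python3 - <<'E'
from h import *
for n in('scene','top'):
    im=snap(n,n+'0.png'); print(n,camera_info(n))
    for t in ('abacus','vise','jaw','backjaw','crank_grip','turntable','canister','dish','tower','ring2','glue','blockbox'):
        for r in trace(n,t)[:1]:
            m=r['region']; ys,xs=np.nonzero(m); print(t,round(r['conf'],2),r['extent'],xs.mean().round(1),ys.mean().round(1),m.sum(), cv2.minAreaRect(np.c_[xs,ys].astype(np.float32)))
print(sense())
a=cv2.imread('pics/scene0.png');b=cv2.imread('pics/top0.png');print(a.shape)
E
```

```text
pics
scene {'fx': 381.12747172513747, 'fy': 381.12747172513747, 'cx': 258.86607965600524, 'cy': 193.2263963156197, 'extrinsics': array([[-0.76943239, -0.47938018,  0.42210004,  0.91432053],
       [ 0.63864008, -0.58837831,  0.49593328,  0.40028688],
       [ 0.01061393,  0.65115713,  0.75886872,  0.7307969 ],
       [ 0.        ,  0.        ,  0.        ,  1.        ]])}
vise 0.69 [280.8, 189.6, 438.8, 353.8] 353.4 274.4 12477 ((349.3486022949219, 279.2381591796875), (105.42281341552734, 165.85699462890625), 38.1572265625)
jaw 0.68 [333.0, 231.2, 385.0, 286.7] 358.5 259.5 1334 ((358.2637023925781, 259.1676940917969), (61.437564849853516, 23.511316299438477), 44.144901275634766)
backjaw 0.76 [291.1, 259.1, 344.5, 326.3] 316.3 290.7 1627 ((315.24920654296875, 290.2699890136719), (67.4323501586914, 26.226829528808594), 47.29060745239258)
crank_grip 0.54 [357.3, 199.0, 388.8, 223.3] 371.6 215.6 231 ((372.819580078125, 212.96908569335938), (24.774446487426758, 25.48518943786621), 66.03751373291016)
turntable 0.91 [151.4, 130.0, 266.4, 206.7] 210.6 173.7 4114 ((208.08079528808594, 168.365
[... 2579 characters left out ...]

{'time_s': 1.3, 'qpos': array([-1.32639792e+00,  1.30400689e-01,  1.48819588e+00, -1.21477739e-05,
        1.52300164e+00, -8.53770322e-02]), 'joint_velocities': array([-8.98203975e-05,  6.07686194e-04, -7.63461289e-04, -3.67155703e-04,
        1.94729089e-03, -9.08351729e-04]), 'joint_efforts': array([-3.44623913e-05, -5.59758246e+01, -4.92050278e+01,  7.66697084e-02,
        2.26241065e-02,  1.73832234e-05]), 'tcp_pos': array([ 0.19432943, -0.56766385,  0.21863707]), 'eef_rot': array([ 0.96292353,  1.34736679, -0.96293285]), 'ft_force': array([ 0.35370347, -0.62448053,  0.58617254]), 'moment': array([ 0.06259871, -0.00408527, -0.02002195]), 'finger_gap': 0.09332236430412956}
(384, 512, 3)
```

View pics/scene0.png

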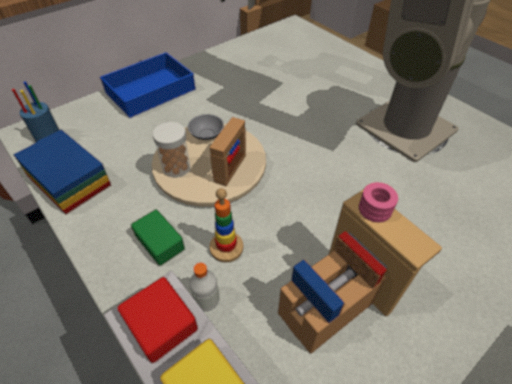

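View pics/top0.png

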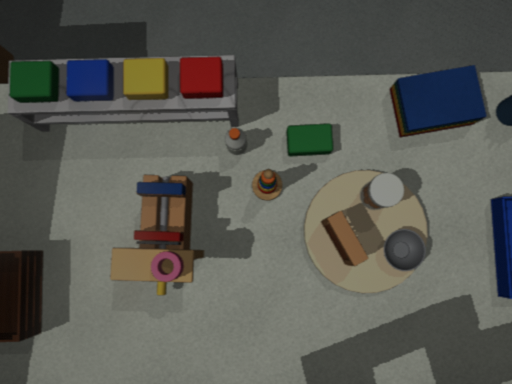

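Scene: abacus at (229,152) on the turntable near the canister (172,149). Vise is at lower right with pink rings at (379,203). Top view: abacus at (346,238), vise at (162,210) with the screw running along image vertical, handle tip at (162,288). Next I zoom in on the vise and abacus for precise corners.

```bash
python3 - <<'E'
import cv2,numpy as np
b=cv2.imread('pics/top0.png');a=cv2.imread('pics/scene0.png')
r=lambda im,s:cv2.resize(im,s,interpolation=cv2.INTER_CUBIC)
# top: vise x100-204,y170-300 ; abacus x300-430,y165-295 both x6/...
A=r(b[170:300,100:200],(400,520)); B=r(b[165:295,300:400],(400,520))
cv2.imwrite('pics/z1.png',np.hstack([A,B]))
cv2.imwrite('pics/z2.png',np.hstack([r(a[175:350,275:445],(510,525)),r(a[110:215,190:260],(280,420)) if 0 else cv2.copyMakeBorder(r(a[110:215,190:260],(280,420)),0,105,0,0,0)]))
E
```

```text
(no output)
```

View pics/z1.png

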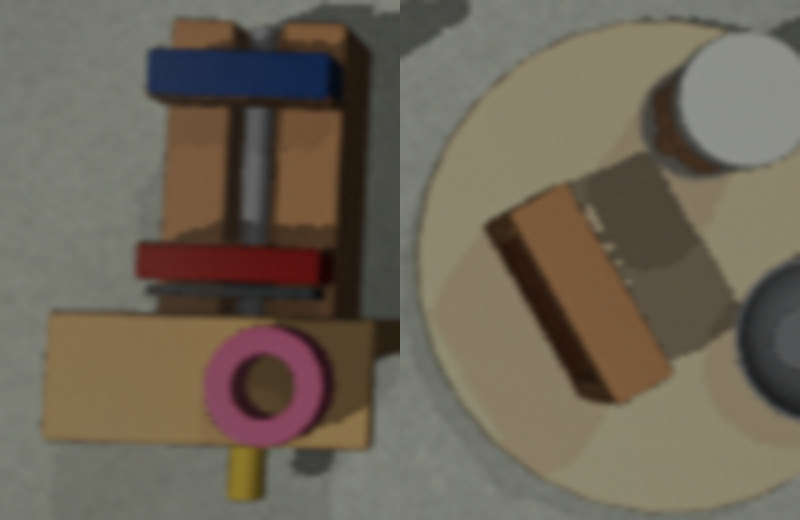

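View pics/z2.png

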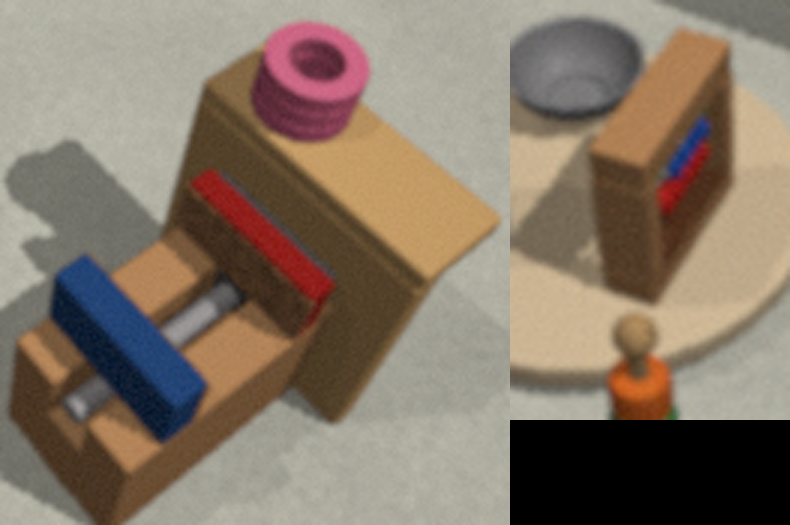

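```bash
cat > fit.py <<'E'
from h import *
from scipy.optimize import least_squares
T=lambda u,v:(100+(u+.5)/4-.5,170+(v+.5)/4-.5)
T2=lambda u,v:(300+(u-399.5)/4-.5,165+(v+.5)/4-.5)
S=lambda u,v:(275+(u+.5)/3-.5,175+(v+.5)/3-.5)
S2=lambda u,v:(190+(u-509.5)/4-.5,110+(v+.5)/4-.5)
V=[('top',T(50,312),(-38,85,196)),('top',T(374,322),(-38,-85,196)),('top',T(369,448),(-105,-85,196)),('top',T(42,438),(-105,85,196)),
('top',T(152,49),(106,50,162)),('top',T(334,54),(106,-50,162)),('top',T(332,99),(80,-50,162)),('top',T(149,92),(80,50,162)),
('scene',S(208,85),(-38,-85,196)),('scene',S(428,272),(-38,85,196)),('scene',S(500,220),(-105,85,196)),
('scene',S(85,257),(80,-50,162)),('scene',S(205,383),(80,50,162)),('scene',S(165,410),(106,50,162)),('scene',S(55,295),(106,-50,162))]
rz=lambda a:R.from_euler('z',a).as_matrix()
def fit(pts,x0):
    def res(p):
        out=[]
        for n,uv,l in pts:
            w=rz(p[2])@(np.array(l)/1e3)+[p[0],p[1],p[3]]
            out+=list(proj(n,w)[0]-uv)
        return np.array(out)
    s=least_squares(res,x0,loss='soft_l1'); return s.x,res(s.x).reshape(-1,2).round(1)
vp,r=fit(V,[.45,.2,0,0]); 
A=[('top',T2(510,215),(-18,60,120)),('top',T2(568,184),(18,60,120)),('top',T2(672,372),(18,-60,120)),('top',T2(620,402),(-18,-60,120)),
('scene',S2(685,30),(-18,-60,120)),('scene',S2(642,165),(18,60,120)),('scene',S2(592,148),(18,60,120)) ]
A[4:]=[('scene',S2(685,30),(18,-60,120)),('scene',S2(730,45),(-18,-60,120)),('scene',S2(642,165),(-18,60,120)),('scene',S2(592,148),(18,60,120))]
ap,ra=fit(A,[.45,-.2,.5,.03])
if __name__=='__main__':
    print('vise',vp.round(4));print(r.tolist());print('abacus',ap.round(4));print(ra.tolist())
    def tov(n,uv,z): return (rz(-vp[2])@(atz(n,uv,z+vp[3])-[vp[0],vp[1],vp[3]])).round(4)
    for uv in (T(137,276),T(322,284),T(137,242),T(330,249)): print('jaw',tov('top',uv,.162))
    for z in(.05,.095,.14): print('handle',tov('top',T(246,500),z))
    # bystander positions
    print('tower',atz('top',(267,184),.19), 'canister',atz('top',(384,189),.15),'dish',atz('top',(404.5,249),.065),'glue',atz('top',(235,134),.13),'ring',tov('top',T(266,385),.238))
E
python3 fit.py
```

```text
vise [ 0.5523  0.2424 -0.0592 -0.0079]
[[0.2, -0.8], [0.5, -0.4], [0.2, 0.6], [0.1, 0.1], [-0.2, -0.5], [-0.1, -0.1], [-0.2, 0.4], [-0.2, 0.6], [-2.4, -0.1], [-1.4, 3.9], [0.4, 0.4], [0.4, -1.7], [1.1, 0.2], [2.6, 0.4], [-1.1, -6.6]]
abacus [ 0.5267 -0.1709 -1.0964  0.0245]
[[-0.1, -0.5], [-0.3, -0.5], [0.9, 0.8], [-0.4, 1.3], [-1.4, -0.5], [0.8, -0.4], [0.5, 0.7], [-1.3, 0.6]]
jaw [-0.019   0.0499  0.162 ]
jaw [-0.0197 -0.0503  0.162 ]
jaw [-0.0006  0.0511  0.162 ]
jaw [-0.0007 -0.0536  0.162 ]
handle [-0.1472  0.0061  0.05  ]
handle [-0.1427 -0.0026  0.095 ]
handle [-0.1382 -0.0114  0.14  ]
tower [0.64382559 0.0032336  0.19      ] canister [ 0.63204116 -0.25409928  0.15      ] dish [ 0.49942093 -0.31740609  0.065     ] glue [0.76760051 0.07150933 0.13      ] ring [-0.0716 -0.0373  0.238 ]
```

```bash
cat >> h.py <<'E'
def goal(p,tx,tz):
    tx=np.array(tx,float);tx/=np.linalg.norm(tx);tz=np.array(tz,float);tz-=tx*(tz@tx);tz/=np.linalg.norm(tz)
    return np.array(p,float),np.c_[tx,np.cross(tz,tx),tz]
def plan(way,start=None,lin=1.,rot=1.):
    """rows through (pos,R) waypoints; prints them; rounds to 2 decimals tracking error"""
    s=sense(); p,M=start or (np.array(s['tcp_pos']),R.from_rotvec(s['eef_rot']).as_matrix())
    i=0
    for P1,M1 in way:
        for _ in range(200):
            d=M.T@(P1-p)/.025; w=R.from_matrix(M.T@M1).as_rotvec()/.12
            if np.abs(d).max()<.012 and np.abs(w).max()<.012: break
            n=max(np.abs(d).max()/lin,np.abs(w).max()/rot,1)
            d=(d/n).round(2);w=(w/n).round(2)
            if not d.any() and not w.any():break
            row={k:v for k,v in zip(('tx','ty','tz','wx','wy','wz'),[float(x)+0. for x in (*d,*w)]) if v}
            print(i,row); i+=1
            p=p+M@d*.025; M=M@R.from_rotvec(w*.12).as_matrix()
        print('--wp',p.round(4))
    return p,M
E
sed -i "s/^vp,r=fit.*/V=[v for i,v in enumerate(V) if i not in(9,14)]\nvp,r=fit(V,[.45,.2,0,0])/" fit.py
python3 - <<'E'
from fit import *
import plant
print([n for n in dir(plant) if n[0]!='_'], getattr(plant,'pinch_z',None))
print(vp.round(4),ap.round(4)); print(r.tolist())
M=R.from_rotvec(sense()['eef_rot']).as_matrix(); print(M.round(3))
E
```

```text
Traceback (most recent call last):
  File "fit.py", line 25, in <module>
    ap,ra=fit(A,[.45,-.2,.5,.03])
          ~~~^^^^^^^^^^^^^^^^^^^^
  File "fit.py", line 19, in fit
    s=least_squares(res,x0,loss='soft_l1'); return s.x,res(s.x).reshape(-1,2).round(1)
  File "fit.py", line 17, in res
    out+=list(proj(n,w)[0]-uv)
              ~~~~^^^^^
  File "h.py", line 9, in proj
    c,E=P(n); p=np.atleast_2d(p); q=(p-E[:3,3])@E[:3,:3]
        ~^^^
  File "h.py", line 7, in P
    c=camera_info(n); E=np.array(c['extrinsics']); return c,E
ValueError: time passes only in moves, steps and waits
```

```bash
sed -i 's/^def P(n):/import functools\n@functools.cache\ndef P(n):/' h.py
python3 - <<'E'
from fit import *
import plant
print([n for n in dir(plant) if n[0]!='_'], getattr(plant,'pinch_z',None))
print(vp.round(4),ap.round(4)); print(r.tolist())
M=R.from_rotvec(sense()['eef_rot']).as_matrix(); print(M.round(3))
E
```

```text
['IKError', 'camera', 'camera_info', 'finish_job', 'pinch_z', 'sense', 'trace'] 0.0188
[ 0.5525  0.2422 -0.0639 -0.0081] [ 0.5267 -0.1709 -1.0964  0.0245]
[[0.3, -1.1], [0.5, -0.3], [0.0, 0.6], [-0.0, -0.2], [0.1, -0.7], [0.2, -0.1], [0.0, 0.4], [0.1, 0.3], [-2.4, -0.1], [0.2, 0.8], [0.2, -1.9], [0.6, 0.2], [2.1, 0.3]]
[[-0.     0.946  0.324]
 [ 0.     0.324 -0.946]
 [-1.    -0.    -0.   ]]
```

```bash
cat >> fit.py <<'E'
def fitz(pts,x0,z):
    def res(p):
        return np.concatenate([proj(n,rz(p[2])@(np.array(l)/1e3)+[p[0],p[1],z])[0]-uv for n,uv,l in pts if n=='top'])
    s=least_squares(res,x0); return s.x,np.abs(s.fun).max()
vt,e1=fitz(V,[.55,.24,-.06],0.); at,e2=fitz(A,[.527,-.17,-1.1],.03)
E
python3 - <<'E'
from fit import *
print(vt.round(4),e1,at.round(4),e2)
x,y,a=at
zt=[np.cos(a),np.sin(a),0]
plan([goal([x,y,.205],[0,0,-1],zt),goal([x,y,.121],[0,0,-1],zt)])
E
```

```text
[ 0.5519  0.2408 -0.0601] 1.0386628642889377 [ 0.5272 -0.1698 -1.0894] 1.1376963989690125
0 {'tx': 0.03, 'ty': 1.0, 'tz': -0.61, 'wx': -0.07}
1 {'tx': 0.03, 'ty': 1.0, 'tz': -0.59, 'wx': -0.07}
2 {'tx': 0.03, 'ty': 1.0, 'tz': -0.58, 'wx': -0.07}
3 {'tx': 0.03, 'ty': 1.0, 'tz': -0.57, 'wx': -0.07}
4 {'tx': 0.03, 'ty': 1.0, 'tz': -0.56, 'wx': -0.07}
5 {'tx': 0.03, 'ty': 1.0, 'tz': -0.55, 'wx': -0.07}
6 {'tx': 0.03, 'ty': 1.0, 'tz': -0.54, 'wx': -0.07}
7 {'tx': 0.03, 'ty': 1.0, 'tz': -0.53, 'wx': -0.07}
8 {'tx': 0.03, 'ty': 1.0, 'tz': -0.52, 'wx': -0.07}
9 {'tx': 0.03, 'ty': 1.0, 'tz': -0.51, 'wx': -0.07}
10 {'tx': 0.03, 'ty': 1.0, 'tz': -0.49, 'wx': -0.07}
11 {'tx': 0.03, 'ty': 1.0, 'tz': -0.49, 'wx': -0.07}
12 {'tx': 0.03, 'ty': 1.0, 'tz': -0.47, 'wx': -0.07}
13 {'tx': 0.03, 'ty': 1.0, 'tz': -0.46, 'wx': -0.07}
14 {'tx': 0.03, 'ty': 1.0, 'tz': -0.46, 'wx': -0.06}
15 {'tx': 0.03, 'ty': 1.0, 'tz': -0.45, 'wx': -0.06}
16 {'tx': 0.03, 'ty': 1.0, 'tz': -0.43, 'wx': -0.07}
17 {'tx': 0.02, 'ty': 1.0, 'tz': -0.43, 'wx': -0.06}
18 {'tx': 0.02, 'ty': 0.46, 'tz': -0.19, 'wx': -0.03}
--wp [ 0.5272 -0.1698  0.2049]
19 {'tx': 1.0}
20 {'tx': 1.0}
21 {'tx': 1.0}
22 {'tx': 0.36}
--wp [ 0.5272 -0.1698  0.1209]
```

Emit:
play_rows:
  rows:
    - {"tx":0.03,"ty":1,"tz":-0.6,"wx":-0.07,"claw":1}
    - {"tx":0.03,"ty":1,"tz":-0.6,"wx":-0.07,"claw":1}
    - {"tx":0.03,"ty":1,"tz":-0.58,"wx":-0.07,"claw":1}
    - {"tx":0.03,"ty":1,"tz":-0.57,"wx":-0.07,"claw":1}
    - {"tx":0.03,"ty":1,"tz":-0.56,"wx":-0.07,"claw":1}
    - {"tx":0.03,"ty":1,"tz":-0.55,"wx":-0.07,"claw":1}
    - {"tx":0.03,"ty":1,"tz":-0.54,"wx":-0.07,"claw":1}
    - {"tx":0.03,"ty":1,"tz":-0.53,"wx":-0.07,"claw":1}

```text
schema error: expected keys tx, ty, tz, wx, wy, wz, claw
```

Emit:
play_rows:
  rows:
    - {"tx":0.03,"ty":1,"tz":-0.52,"wx":-0.07,"claw":1}
    - {"tx":0.03,"ty":1,"tz":-0.5,"wx":-0.07,"claw":1}
    - {"tx":0.03,"ty":1,"tz":-0.5,"wx":-0.07,"claw":1}
    - {"tx":0.03,"ty":1,"tz":-0.5,"wx":-0.07,"claw":1}
    - {"tx":0.03,"ty":1,"tz":-0.46,"wx":-0.07,"claw":1}
    - {"tx":0.03,"ty":1,"tz":-0.46,"wx":-0.06,"claw":1}
    - {"tx":0.03,"ty":1,"tz":-0.45,"wx":-0.06,"claw":1}
    - {"tx":0.03,"ty":1,"tz":-0.44,"wx":-0.06,"claw":1}

```text
schema error: expected keys tx, ty, tz, wx, wy, wz, claw
```

```bash
python3 - <<'E'
from fit import *
x,y,a=at
zt=[np.cos(a),np.sin(a),0]
print(sense()['tcp_pos'])
plan([goal([x,y,.205],[0,0,-1],zt),goal([x,y,.121],[0,0,-1],zt)])
E
```

```text
[ 0.19432943 -0.56766385  0.21863707]
0 {'tx': 0.03, 'ty': 1.0, 'tz': -0.61, 'wx': -0.07}
1 {'tx': 0.03, 'ty': 1.0, 'tz': -0.59, 'wx': -0.07}
2 {'tx': 0.03, 'ty': 1.0, 'tz': -0.58, 'wx': -0.07}
3 {'tx': 0.03, 'ty': 1.0, 'tz': -0.57, 'wx': -0.07}
4 {'tx': 0.03, 'ty': 1.0, 'tz': -0.56, 'wx': -0.07}
5 {'tx': 0.03, 'ty': 1.0, 'tz': -0.55, 'wx': -0.07}
6 {'tx': 0.03, 'ty': 1.0, 'tz': -0.54, 'wx': -0.07}
7 {'tx': 0.03, 'ty': 1.0, 'tz': -0.53, 'wx': -0.07}
8 {'tx': 0.03, 'ty': 1.0, 'tz': -0.52, 'wx': -0.07}
9 {'tx': 0.03, 'ty': 1.0, 'tz': -0.51, 'wx': -0.07}
10 {'tx': 0.03, 'ty': 1.0, 'tz': -0.49, 'wx': -0.07}
11 {'tx': 0.03, 'ty': 1.0, 'tz': -0.49, 'wx': -0.07}
12 {'tx': 0.03, 'ty': 1.0, 'tz': -0.47, 'wx': -0.07}
13 {'tx': 0.03, 'ty': 1.0, 'tz': -0.46, 'wx': -0.07}
14 {'tx': 0.03, 'ty': 1.0, 'tz': -0.46, 'wx': -0.06}
15 {'tx': 0.03, 'ty': 1.0, 'tz': -0.45, 'wx': -0.06}
16 {'tx': 0.03, 'ty': 1.0, 'tz': -0.43, 'wx': -0.07}
17 {'tx': 0.02, 'ty': 1.0, 'tz': -0.43, 'wx': -0.06}
18 {'tx': 0.02, 'ty': 0.46, 'tz': -0.19, 'wx': -0.03}
--wp [ 0.5272 -0.1698  0.2049]
19 {'tx': 1.0}
20 {'tx': 1.0}
21 {'tx': 1.0}
22 {'tx': 0.36}
--wp [ 0.5272 -0.1698  0.1209]
```

All keys are required.

Emit:
play_rows:
  rows:
    - {"tx":0.03,"ty":1,"tz":-0.6,"wx":-0.07,"wy":0,"wz":0,"claw":1}
    - {"tx":0.03,"ty":1,"tz":-0.6,"wx":-0.07,"wy":0,"wz":0,"claw":1}
    - {"tx":0.03,"ty":1,"tz":-0.58,"wx":-0.07,"wy":0,"wz":0,"claw":1}
    - {"tx":0.03,"ty":1,"tz":-0.57,"wx":-0.07,"wy":0,"wz":0,"claw":1}
    - {"tx":0.03,"ty":1,"tz":-0.56,"wx":-0.07,"wy":0,"wz":0,"claw":1}
    - {"tx":0.03,"ty":1,"tz":-0.55,"wx":-0.07,"wy":0,"wz":0,"claw":1}
    - {"tx":0.03,"ty":1,"tz":-0.54,"wx":-0.07,"wy":0,"wz":0,"claw":1}
    - {"tx":0.03,"ty":1,"tz":-0.53,"wx":-0.07,"wy":0,"wz":0,"claw":1}

```text
time_s: 1.97
tcp_pos: [0.3425, -0.3902, 0.2128]
eef_rot: [0.912, 1.371, -0.912]
ft_force: [0.4, 0.1, -0.7]
finger_gap: 0.0929
```

Emit:
play_rows:
  rows:
    - {"tx":0.03,"ty":1,"tz":-0.52,"wx":-0.07,"wy":0,"wz":0,"claw":1}
    - {"tx":0.03,"ty":1,"tz":-0.51,"wx":-0.07,"wy":0,"wz":0,"claw":1}
    - {"tx":0.03,"ty":1,"tz":-0.49,"wx":-0.07,"wy":0,"wz":0,"claw":1}
    - {"tx":0.03,"ty":1,"tz":-0.49,"wx":-0.07,"wy":0,"wz":0,"claw":1}
    - {"tx":0.03,"ty":1,"tz":-0.47,"wx":-0.07,"wy":0,"wz":0,"claw":1}
    - {"tx":0.03,"ty":1,"tz":-0.46,"wx":-0.07,"wy":0,"wz":0,"claw":1}
    - {"tx":0.03,"ty":1,"tz":-0.46,"wx":-0.06,"wy":0,"wz":0,"claw":1}
    - {"tx":0.03,"ty":1,"tz":-0.45,"wx":-0.06,"wy":0,"wz":0,"claw":1}

```text
time_s: 2.63
tcp_pos: [0.485, -0.2198, 0.2068]
eef_rot: [0.862, 1.393, -0.862]
ft_force: [0.4, -0.5, -0.1]
finger_gap: 0.0928
```

```bash
python3 - <<'E'
from fit import *
x,y,a=at
zt=[np.cos(a),np.sin(a),0]
print(sense()['tcp_pos'])
plan([goal([x,y,.205],[0,0,-1],zt),goal([x,y,.121],[0,0,-1],zt)])
E
```

```text
[ 0.48496979 -0.21983202  0.20678728]
0 {'tx': 0.03, 'ty': 1.0, 'tz': -0.43, 'wx': -0.07}
1 {'tx': 0.03, 'ty': 1.0, 'tz': -0.42, 'wx': -0.06}
2 {'tx': 0.01, 'ty': 0.41, 'tz': -0.17, 'wx': -0.03}
--wp [ 0.5272 -0.1699  0.205 ]
3 {'tx': 1.0}
4 {'tx': 1.0}
5 {'tx': 1.0}
6 {'tx': 0.36}
--wp [ 0.5273 -0.1699  0.121 ]
```

Emit:
play_rows:
  rows:
    - {"tx":0.03,"ty":1,"tz":-0.43,"wx":-0.07,"wy":0,"wz":0,"claw":1}
    - {"tx":0.03,"ty":1,"tz":-0.42,"wx":-0.06,"wy":0,"wz":0,"claw":1}
    - {"tx":0.01,"ty":0.41,"tz":-0.17,"wx":-0.03,"wy":0,"wz":0,"claw":1}
    - {"tx":0,"ty":0,"tz":0,"wx":0,"wy":0,"wz":0,"claw":1}
    - {"tx":1,"ty":0,"tz":0,"wx":0,"wy":0,"wz":0,"claw":1}
    - {"tx":1,"ty":0,"tz":0,"wx":0,"wy":0,"wz":0,"claw":1}
    - {"tx":1,"ty":0,"tz":0,"wx":0,"wy":0,"wz":0,"claw":1}
    - {"tx":0.36,"ty":0,"tz":0,"wx":0,"wy":0,"wz":0,"claw":1}

```text
time_s: 3.3
tcp_pos: [0.5236, -0.1713, 0.117]
eef_rot: [0.848, 1.404, -0.85]
ft_force: [-0.2, 0.0, -0.5]
finger_gap: 0.0932
```

```bash
python3 - <<'E'
from fit import *
s=sense();print(s['tcp_pos'],s['ft_force'])
a=snap('top','g1t.png');b=snap('scene','g1s.png')
r=lambda im:cv2.resize(im[:,:,::-1],(390,480),interpolation=cv2.INTER_CUBIC)
cv2.imwrite('pics/g1.png',np.hstack([r(a[165:295,295:400]),r(b[80:210,170:275])]))
E
```

```text
[ 0.52362251 -0.17129296  0.11697304] [-0.20297872  0.03053755 -0.52694354]
```

View pics/g1.png

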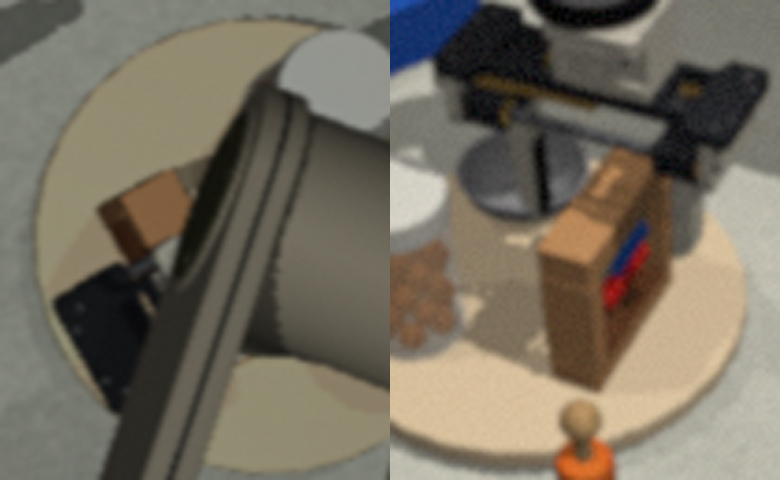

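The fingers straddle the top bar; left at (535,160) and right at (690,210) in the crop. Closing.

Emit:
play_rows:
  rows:
    - {"tx":0,"ty":0,"tz":0,"wx":0,"wy":0,"wz":0,"claw":1}
    - {"tx":0,"ty":0,"tz":0,"wx":0,"wy":0,"wz":0,"claw":0}
    - {"tx":0,"ty":0,"tz":0,"wx":0,"wy":0,"wz":0,"claw":0}
    - {"tx":0,"ty":0,"tz":0,"wx":0,"wy":0,"wz":0,"claw":0}
    - {"tx":0,"ty":0,"tz":0,"wx":0,"wy":0,"wz":0,"claw":0}
    - {"tx":0,"ty":0,"tz":0,"wx":0,"wy":0,"wz":0,"claw":0}
    - {"tx":0,"ty":0,"tz":0,"wx":0,"wy":0,"wz":0,"claw":0}
    - {"tx":0,"ty":0,"tz":0,"wx":0,"wy":0,"wz":0,"claw":0}

```text
time_s: 4.07
tcp_pos: [0.5265, -0.171, 0.121]
eef_rot: [0.848, 1.399, -0.848]
ft_force: [0.7, -0.7, -0.2]
finger_gap: 0.0511
```

```bash
python3 - <<'E'
from fit import *
s=sense();p=s['tcp_pos'];print(p,s['finger_gap'],s['ft_force'])
M=R.from_rotvec(s['eef_rot']).as_matrix();print(M.round(3))
a=at[2];av=vt[2]
zt=[np.cos(a),np.sin(a),0];zv=[np.cos(av),np.sin(av),0]
up=goal([p[0],p[1],.33],[0,0,-1],zt)
# abacus centre relative to tcp along its long axis
ly=np.array([-np.sin(a),np.cos(a)]);off=(at[:2]-p[:2])@ly;print('off along abacus y',off, 'across',(at[:2]-p[:2])@np.array(zt[:2]))
q=rz(av)@np.array([.039,-off,0])+[vt[0],vt[1],0];print(q)
plan([up,goal([q[0],q[1],.33],[0,0,-1],zv),goal([q[0],q[1],.215],[0,0,-1],zv)])
E
```

```text
[ 0.52648319 -0.17102752  0.12096927] 0.05110875450714744 [ 0.66701075 -0.6581654  -0.22829704]
[[ 0.     0.886  0.463]
 [-0.     0.463 -0.886]
 [-1.     0.     0.   ]]
off along abacus y 0.0011774568859503987 across -0.000719823968038076
[0.5907413  0.23732829 0.        ]
0 {'tx': -1.0}
1 {'tx': -1.0}
2 {'tx': -1.0}
3 {'tx': -1.0}
4 {'tx': -1.0}
5 {'tx': -1.0}
6 {'tx': -1.0}
7 {'tx': -1.0}
8 {'tx': -0.36}
--wp [ 0.5265 -0.171   0.33  ]
9 {'ty': 0.74, 'tz': -1.0, 'wx': -0.65}
10 {'ty': 0.87, 'tz': -1.0, 'wx': -0.69}
11 {'ty': 1.0, 'tz': -0.98, 'wx': -0.72}
12 {'ty': 1.0, 'tz': -0.82, 'wx': -0.67}
13 {'ty': 1.0, 'tz': -0.69, 'wx': -0.63}
14 {'ty': 1.0, 'tz': -0.59, 'wx': -0.6}
15 {'ty': 1.0, 'tz': -0.49, 'wx': -0.58}
16 {'ty': 1.0, 'tz': -0.41, 'wx': -0.56}
17 {'ty': 1.0, 'tz': -0.33, 'wx': -0.55}
18 {'ty': 1.0, 'tz': -0.26, 'wx': -0.54}
19 {'ty': 1.0, 'tz': -0.19, 'wx': -0.53}
20 {'ty': 1.0, 'tz': -0.13, 'wx': -0.52}
21 {'ty': 1.0, 'tz': -0.07, 'wx': -0.52}
22 {'ty': 1.0, 'wx': -0.52}
23 {'ty': 0.59, 'tz': 0.03, 'wx': -0.3}
--wp [0.5906 0.2374 0.33  ]
24 {'tx': 1.0}
25 {'tx': 1.0}
26 {'tx': 1.0}
27 {'tx': 1.0}
28 {'tx': 0.6}
--wp [0.5907 0.2374 0.215 ]
```

Emit:
play_rows:
  rows:
    - {"tx":0,"ty":0,"tz":0,"wx":0,"wy":0,"wz":0,"claw":0}
    - {"tx":0,"ty":0,"tz":0,"wx":0,"wy":0,"wz":0,"claw":0}
    - {"tx":0,"ty":0,"tz":0,"wx":0,"wy":0,"wz":0,"claw":0}
    - {"tx":0,"ty":0,"tz":0,"wx":0,"wy":0,"wz":0,"claw":0}
    - {"tx":0,"ty":0,"tz":0,"wx":0,"wy":0,"wz":0,"claw":0}
    - {"tx":0,"ty":0,"tz":0,"wx":0,"wy":0,"wz":0,"claw":0}
    - {"tx":-0.1,"ty":0,"tz":0,"wx":0,"wy":0,"wz":0,"claw":0}
    - {"tx":-0.26,"ty":0,"tz":0,"wx":0,"wy":0,"wz":0,"claw":0}

```text
time_s: 4.73
tcp_pos: [0.5254, -0.1707, 0.1287]
eef_rot: [0.848, 1.402, -0.849]
ft_force: [-0.9, 0.3, -4.2]
finger_gap: 0.0362
```

Emit:
play_rows:
  rows:
    - {"tx":-1,"ty":0,"tz":0,"wx":0,"wy":0,"wz":0,"claw":0}
    - {"tx":-1,"ty":0,"tz":0,"wx":0,"wy":0,"wz":0,"claw":0}
    - {"tx":-1,"ty":0,"tz":0,"wx":0,"wy":0,"wz":0,"claw":0}
    - {"tx":-1,"ty":0,"tz":0,"wx":0,"wy":0,"wz":0,"claw":0}
    - {"tx":-1,"ty":0,"tz":0,"wx":0,"wy":0,"wz":0,"claw":0}
    - {"tx":-1,"ty":0,"tz":0,"wx":0,"wy":0,"wz":0,"claw":0}
    - {"tx":-1,"ty":0,"tz":0,"wx":0,"wy":0,"wz":0,"claw":0}
    - {"tx":-1,"ty":0,"tz":0,"wx":0,"wy":0,"wz":0,"claw":0}

```text
time_s: 5.4
tcp_pos: [0.5262, -0.171, 0.3315]
eef_rot: [0.848, 1.399, -0.848]
ft_force: [0.4, -1.1, -3.1]
finger_gap: 0.0358
```

Emit:
play_rows:
  rows:
    - {"tx":0,"ty":0.74,"tz":-1,"wx":-0.65,"wy":0,"wz":0,"claw":0}
    - {"tx":0,"ty":0.87,"tz":-1,"wx":-0.69,"wy":0,"wz":0,"claw":0}
    - {"tx":0,"ty":1,"tz":-0.98,"wx":-0.72,"wy":0,"wz":0,"claw":0}
    - {"tx":0,"ty":1,"tz":-0.82,"wx":-0.67,"wy":0,"wz":0,"claw":0}
    - {"tx":0,"ty":1,"tz":-0.69,"wx":-0.63,"wy":0,"wz":0,"claw":0}
    - {"tx":0,"ty":1,"tz":-0.59,"wx":-0.6,"wy":0,"wz":0,"claw":0}
    - {"tx":0,"ty":1,"tz":-0.49,"wx":-0.58,"wy":0,"wz":0,"claw":0}
    - {"tx":0,"ty":1,"tz":-0.41,"wx":-0.56,"wy":0,"wz":0,"claw":0}

```text
time_s: 6.07
tcp_pos: [0.5645, 0.0734, 0.3303]
eef_rot: [0.372, 1.539, -0.372]
ft_force: [0.3, -0.1, -3.1]
finger_gap: 0.0359
```

Emit:
play_rows:
  rows:
    - {"tx":0,"ty":1,"tz":-0.33,"wx":-0.55,"wy":0,"wz":0,"claw":0}
    - {"tx":0,"ty":1,"tz":-0.26,"wx":-0.54,"wy":0,"wz":0,"claw":0}
    - {"tx":0,"ty":1,"tz":-0.19,"wx":-0.53,"wy":0,"wz":0,"claw":0}
    - {"tx":0,"ty":1,"tz":-0.13,"wx":-0.52,"wy":0,"wz":0,"claw":0}
    - {"tx":0,"ty":1,"tz":-0.07,"wx":-0.52,"wy":0,"wz":0,"claw":0}
    - {"tx":0,"ty":1,"tz":0,"wx":-0.52,"wy":0,"wz":0,"claw":0}
    - {"tx":0,"ty":0.59,"tz":0.03,"wx":-0.3,"wy":0,"wz":0,"claw":0}
    - {"tx":0,"ty":0,"tz":0,"wx":0,"wy":0,"wz":0,"claw":0}

```text
time_s: 6.73
tcp_pos: [0.5903, 0.2402, 0.3295]
eef_rot: [0.044, 1.571, -0.043]
ft_force: [0.4, 0.3, -2.5]
finger_gap: 0.036
```

```bash
python3 - <<'E'
from fit import *
s=sense();p=s['tcp_pos'];print(p,s['finger_gap'],s['ft_force'],s['qpos'].round(2))
av=vt[2];zv=[np.cos(av),np.sin(av),0]
q=rz(av)@np.array([.039,-.0012,0])+[vt[0],vt[1],0];print(q)
plan([goal([q[0],q[1],.215],[0,0,-1],zv)])
a=snap('top','c1t.png');b=snap('scene','c1s.png')
r=lambda im:cv2.resize(im[:,:,::-1],(390,480),interpolation=cv2.INTER_CUBIC)
cv2.imwrite('pics/c1.png',np.hstack([r(a[170:300,100:205]),r(b[150:350,275:438])]))
E
```

```text
[0.59030547 0.24024948 0.32945413] 0.03599095497912347 [ 0.40367933  0.27860221 -2.51221516] [0.31 0.22 1.19 0.   1.73 0.36]
[0.59073994 0.23730579 0.        ]
0 {'tx': 1.0, 'ty': -0.03, 'tz': 0.01, 'wx': 0.01}
1 {'tx': 1.0, 'ty': -0.03, 'tz': 0.01, 'wx': 0.01}
2 {'tx': 1.0, 'ty': -0.02, 'wx': 0.01}
3 {'tx': 1.0, 'ty': -0.03, 'tz': 0.01, 'wx': 0.01, 'wy': -0.01}
4 {'tx': 0.58, 'ty': -0.01, 'wz': -0.01}
--wp [0.5908 0.2373 0.215 ]
```

View pics/c1.png

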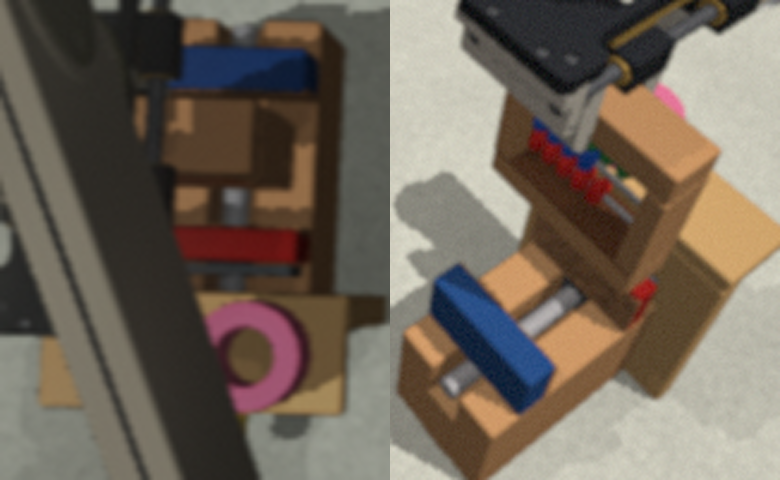

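Abacus held upright, parallel to the jaws, above the bed between blue (245,70) and red (240,245). Lowering.

Emit:
play_rows:
  rows:
    - {"tx":1,"ty":0,"tz":0,"wx":0,"wy":0,"wz":0,"claw":0}
    - {"tx":1,"ty":0,"tz":0,"wx":0,"wy":0,"wz":0,"claw":0}
    - {"tx":1,"ty":0,"tz":0,"wx":0,"wy":0,"wz":0,"claw":0}
    - {"tx":1,"ty":0,"tz":0,"wx":0,"wy":0,"wz":0,"claw":0}
    - {"tx":0.5,"ty":0,"tz":0,"wx":0,"wy":0,"wz":0,"claw":0}
    - {"tx":0.4,"ty":0,"tz":0,"wx":0,"wy":0,"wz":0,"claw":0}
    - {"tx":0,"ty":0,"tz":0,"wx":0,"wy":0,"wz":0,"claw":0}
    - {"tx":0,"ty":0,"tz":0,"wx":0,"wy":0,"wz":0,"claw":0}

```text
time_s: 7.5
tcp_pos: [0.591, 0.2369, 0.2083]
eef_rot: [0.048, 1.57, -0.048]
ft_force: [-0.6, -0.4, -1.5]
finger_gap: 0.0358
```

Emit:
play_rows:
  rows:
    - {"tx":0.04,"ty":0,"tz":0,"wx":0,"wy":0,"wz":0,"claw":0}
    - {"tx":0.04,"ty":0,"tz":0,"wx":0,"wy":0,"wz":0,"claw":0}
    - {"tx":0.04,"ty":0,"tz":0,"wx":0,"wy":0,"wz":0,"claw":0}
    - {"tx":0,"ty":0,"tz":0,"wx":0,"wy":0,"wz":0,"claw":0}
    - {"tx":0,"ty":0,"tz":0,"wx":0,"wy":0,"wz":0,"claw":0}
    - {"tx":0,"ty":0,"tz":0,"wx":0,"wy":0,"wz":0,"claw":0}
    - {"tx":0,"ty":0,"tz":0,"wx":0,"wy":0,"wz":0,"claw":0}
    - {"tx":0,"ty":0,"tz":0,"wx":0,"wy":0,"wz":0,"claw":0}

```text
time_s: 8.17
tcp_pos: [0.5907, 0.2374, 0.2044]
eef_rot: [0.047, 1.57, -0.047]
ft_force: [0.1, -0.1, -3.5]
finger_gap: 0.0357
```

Emit:
play_rows:
  rows:
    - {"tx":0.04,"ty":0,"tz":0,"wx":0,"wy":0,"wz":0,"claw":0}
    - {"tx":0.04,"ty":0,"tz":0,"wx":0,"wy":0,"wz":0,"claw":0}
    - {"tx":0,"ty":0,"tz":0,"wx":0,"wy":0,"wz":0,"claw":0}
    - {"tx":0,"ty":0,"tz":0,"wx":0,"wy":0,"wz":0,"claw":0}
    - {"tx":0,"ty":0,"tz":0,"wx":0,"wy":0,"wz":0,"claw":0}
    - {"tx":0,"ty":0,"tz":0,"wx":0,"wy":0,"wz":0,"claw":0}
    - {"tx":0,"ty":0,"tz":0,"wx":0,"wy":0,"wz":0,"claw":0}
    - {"tx":0,"ty":0,"tz":0,"wx":0,"wy":0,"wz":0,"claw":0}

```text
time_s: 8.83
tcp_pos: [0.5907, 0.2374, 0.2024]
eef_rot: [0.047, 1.57, -0.047]
ft_force: [-0.6, -0.7, -2.4]
finger_gap: 0.0359
```

Emit:
play_rows:
  rows:
    - {"tx":0.04,"ty":0,"tz":0,"wx":0,"wy":0,"wz":0,"claw":0}
    - {"tx":0,"ty":0,"tz":0,"wx":0,"wy":0,"wz":0,"claw":0}
    - {"tx":0,"ty":0,"tz":0,"wx":0,"wy":0,"wz":0,"claw":0}
    - {"tx":0,"ty":0,"tz":0,"wx":0,"wy":0,"wz":0,"claw":0}
    - {"tx":0,"ty":0,"tz":0,"wx":0,"wy":0,"wz":0,"claw":0}
    - {"tx":0,"ty":0,"tz":0,"wx":0,"wy":0,"wz":0,"claw":0}
    - {"tx":0,"ty":0,"tz":0,"wx":0,"wy":0,"wz":0,"claw":0}
    - {"tx":0,"ty":0,"tz":0,"wx":0,"wy":0,"wz":0,"claw":0}

```text
time_s: 9.5
tcp_pos: [0.5907, 0.2374, 0.2014]
eef_rot: [0.047, 1.57, -0.047]
ft_force: [-0.4, -0.6, -2.6]
finger_gap: 0.0358
```

Emit:
play_rows:
  rows:
    - {"tx":0.04,"ty":0,"tz":0,"wx":0,"wy":0,"wz":0,"claw":0}
    - {"tx":0,"ty":0,"tz":0,"wx":0,"wy":0,"wz":0,"claw":0}
    - {"tx":0,"ty":0,"tz":0,"wx":0,"wy":0,"wz":0,"claw":0}
    - {"tx":0,"ty":0,"tz":0,"wx":0,"wy":0,"wz":0,"claw":0}
    - {"tx":0,"ty":0,"tz":0,"wx":0,"wy":0,"wz":0,"claw":0}
    - {"tx":0,"ty":0,"tz":0,"wx":0,"wy":0,"wz":0,"claw":0}
    - {"tx":0,"ty":0,"tz":0,"wx":0,"wy":0,"wz":0,"claw":0}
    - {"tx":0,"ty":0,"tz":0,"wx":0,"wy":0,"wz":0,"claw":0}

```text
time_s: 10.17
tcp_pos: [0.5908, 0.2373, 0.2008]
eef_rot: [0.047, 1.57, -0.047]
ft_force: [-2.0, -2.7, 4.1]
finger_gap: 0.0357
```

Emit:
play_rows:
  rows:
    - {"tx":0.04,"ty":0,"tz":0,"wx":0,"wy":0,"wz":0,"claw":0}
    - {"tx":0,"ty":0,"tz":0,"wx":0,"wy":0,"wz":0,"claw":0}
    - {"tx":0,"ty":0,"tz":0,"wx":0,"wy":0,"wz":0,"claw":0}
    - {"tx":0,"ty":0,"tz":0,"wx":0,"wy":0,"wz":0,"claw":0}
    - {"tx":0,"ty":0,"tz":0,"wx":0,"wy":0,"wz":0,"claw":0}
    - {"tx":0,"ty":0,"tz":0,"wx":0,"wy":0,"wz":0,"claw":0}
    - {"tx":0,"ty":0,"tz":0,"wx":0,"wy":0,"wz":0,"claw":0}
    - {"tx":0,"ty":0,"tz":0,"wx":0,"wy":0,"wz":0,"claw":0}

```text
time_s: 10.83
tcp_pos: [0.5909, 0.2372, 0.2008]
eef_rot: [0.047, 1.569, -0.047]
ft_force: [-3.9, -3.7, 9.5]
finger_gap: 0.0357
```

Emit:
play_rows:
  rows:
    - {"tx":-0.05,"ty":0,"tz":0,"wx":0,"wy":0,"wz":0,"claw":0}
    - {"tx":0,"ty":0,"tz":0,"wx":0,"wy":0,"wz":0,"claw":0}
    - {"tx":0,"ty":0,"tz":0,"wx":0,"wy":0,"wz":0,"claw":0.5}
    - {"tx":0,"ty":0,"tz":0,"wx":0,"wy":0,"wz":0,"claw":0.7}
    - {"tx":0,"ty":0,"tz":0,"wx":0,"wy":0,"wz":0,"claw":0.7}
    - {"tx":0,"ty":0,"tz":0,"wx":0,"wy":0,"wz":0,"claw":0.7}
    - {"tx":0,"ty":0,"tz":0,"wx":0,"wy":0,"wz":0,"claw":0.7}
    - {"tx":0,"ty":0,"tz":0,"wx":0,"wy":0,"wz":0,"claw":0.7}

```text
time_s: 11.5
tcp_pos: [0.5906, 0.2374, 0.2005]
eef_rot: [0.047, 1.57, -0.047]
ft_force: [-0.3, -0.5, 0.2]
finger_gap: 0.0646
```

Emit:
play_rows:
  rows:
    - {"tx":-0.3,"ty":0,"tz":0,"wx":0,"wy":0,"wz":0,"claw":0.7}
    - {"tx":-0.7,"ty":0,"tz":0,"wx":0,"wy":0,"wz":0,"claw":0.7}
    - {"tx":-1,"ty":0,"tz":0,"wx":0,"wy":0,"wz":0,"claw":0.7}
    - {"tx":-1,"ty":0,"tz":0,"wx":0,"wy":0,"wz":0,"claw":0.7}
    - {"tx":-1,"ty":0,"tz":0,"wx":0,"wy":0,"wz":0,"claw":0.7}
    - {"tx":-1,"ty":0,"tz":0,"wx":0,"wy":0,"wz":0,"claw":0.7}
    - {"tx":-1,"ty":0,"tz":0,"wx":0,"wy":0,"wz":0,"claw":0.7}
    - {"tx":0,"ty":0,"tz":0,"wx":0,"wy":0,"wz":0,"claw":0.7}

```text
time_s: 12.17
tcp_pos: [0.5923, 0.2379, 0.3584]
eef_rot: [0.05, 1.561, -0.045]
ft_force: [0.6, -0.7, 1.5]
finger_gap: 0.0648
```

```bash
cat >crank.py <<'E'
from fit import *
av=vt[2]; LEAN=np.radians(35); XG=-.126
def cp(th,back=0.,dy=0.):
    "tool goal gripping handle at crank angle th, backed off along tool x"
    g=np.array([XG,-.045*np.sin(th)+dy,.095+.045*np.cos(th)]); tx=np.array([np.sin(LEAN),0,-np.cos(LEAN)])
    t=g+tx*(pinch_z-back)
    Rv=rz(av); return goal(Rv@t+[vt[0],vt[1],0],Rv@tx,Rv@[0,1.,0])
E
python3 - <<'E'
from crank import *
s=sense();p=s['tcp_pos'];print(p,s['finger_gap'])
Rv=rz(av)
w=lambda q:Rv@np.array(q)+[vt[0],vt[1],0]
M1=cp(np.pi)[1]
b=cp(3.25,back=.12); print(b[0],cp(3.25)[0])
print('body check vise frame', Rv.T@(b[0]-[vt[0],vt[1],0]))
plan([(w([-.235,0,.335]),M1),b])
snap('scene','p1s.png')
E
```

```text
[0.59226    0.23789867 0.35837802] 0.06478498575519356
[0.36846117 0.25676    0.13316235] [0.43716609 0.25262605 0.03486411]
body check vise frame [-0.18404594  0.00486878  0.13316235]
0 {'tx': 0.07, 'tz': -0.87, 'wx': -1.0, 'wy': -0.31, 'wz': -0.31}
1 {'tx': 0.03, 'ty': 0.11, 'tz': -0.87, 'wx': -1.0, 'wy': -0.31, 'wz': -0.31}
2 {'tx': -0.01, 'ty': 0.21, 'tz': -0.85, 'wx': -1.0, 'wy': -0.31, 'wz': -0.31}
3 {'tx': -0.05, 'ty': 0.31, 'tz': -0.81, 'wx': -1.0, 'wy': -0.31, 'wz': -0.31}
4 {'tx': -0.09, 'ty': 0.4, 'tz': -0.77, 'wx': -1.0, 'wy': -0.31, 'wz': -0.31}
5 {'tx': -0.13, 'ty': 0.49, 'tz': -0.71, 'wx': -1.0, 'wy': -0.31, 'wz': -0.31}
6 {'tx': -0.18, 'ty': 0.56, 'tz': -0.64, 'wx': -1.0, 'wy': -0.31, 'wz': -0.31}
7 {'tx': -0.22, 'ty': 0.63, 'tz': -0.56, 'wx': -1.0, 'wy': -0.31, 'wz': -0.31}
8 {'tx': -0.27, 'ty': 0.68, 'tz': -0.48, 'wx': -1.0, 'wy': -0.3, 'wz': -0.31}
9 {'tx': -0.31, 'ty': 0.72, 'tz': -0.38, 'wx': -1.0, 'wy': -0.3, 'wz': -0.31}
10 {'tx': -0.35, 'ty': 0.75, 'tz': -0.28, 'wx': -1.0, 'wy': -0.31, 'wz': -0.31}
11 {'tx': -0.38, 'ty': 0.76, 'tz': -0.18, 'wx': -1.0, 'wy': -0.3, 'wz': -0.32}
12 {'tx': -0.28, 'ty': 0.52, 'tz': -0.05, 'wx': -0.67, 'wy': -0.21, 'wz': -0.21}
--wp [0.3173 0.2549 0.3349]
13 {'tx': 1.0, 'ty': 0.38, 'tz': 0.02}
14 {'tx': 1.0, 'ty': 0.38, 'tz': 0.03}
15 {'tx': 1.0, 'ty': 0.38, 'tz': 0.02}
16 {'tx': 1.0, 'ty': 0.38, 'tz': 0.03}
17 {'tx': 1.0, 'ty': 0.38, 'tz': 0.02}
18 {'tx': 1.0, 'ty': 0.38, 'tz': 0.03}
19 {'tx': 1.0, 'ty': 0.38, 'tz': 0.02}
20 {'tx': 0.78, 'ty': 0.3, 'tz': 0.02}
--wp [0.3685 0.2567 0.1332]
```

Emit:
play_rows:
  rows:
    - {"tx":0.07,"ty":0,"tz":-0.87,"wx":-1,"wy":-0.31,"wz":-0.31,"claw":0.7}
    - {"tx":0.03,"ty":0.11,"tz":-0.87,"wx":-1,"wy":-0.31,"wz":-0.31,"claw":0.7}
    - {"tx":-0.01,"ty":0.21,"tz":-0.85,"wx":-1,"wy":-0.31,"wz":-0.31,"claw":0.7}
    - {"tx":-0.05,"ty":0.31,"tz":-0.81,"wx":-1,"wy":-0.31,"wz":-0.31,"claw":0.7}
    - {"tx":-0.09,"ty":0.4,"tz":-0.77,"wx":-1,"wy":-0.31,"wz":-0.31,"claw":0.7}
    - {"tx":-0.13,"ty":0.49,"tz":-0.71,"wx":-1,"wy":-0.31,"wz":-0.31,"claw":0.7}
    - {"tx":-0.18,"ty":0.56,"tz":-0.64,"wx":-1,"wy":-0.31,"wz":-0.31,"claw":0.7}
    - {"tx":-0.22,"ty":0.63,"tz":-0.56,"wx":-1,"wy":-0.31,"wz":-0.31,"claw":0.7}

```text
time_s: 12.88
tcp_pos: [0.416, 0.2515, 0.3372]
eef_rot: [-0.869, 1.182, 0.428]
ft_force: [-0.9, 0.6, 0.3]
finger_gap: 0.0649
```

Emit:
play_rows:
  rows:
    - {"tx":-0.27,"ty":0.68,"tz":-0.48,"wx":-1,"wy":-0.3,"wz":-0.31,"claw":0.7}
    - {"tx":-0.31,"ty":0.72,"tz":-0.38,"wx":-1,"wy":-0.3,"wz":-0.31,"claw":0.7}
    - {"tx":-0.35,"ty":0.75,"tz":-0.28,"wx":-1,"wy":-0.31,"wz":-0.31,"claw":0.7}
    - {"tx":-0.38,"ty":0.76,"tz":-0.18,"wx":-1,"wy":-0.3,"wz":-0.32,"claw":0.7}
    - {"tx":-0.28,"ty":0.52,"tz":-0.05,"wx":-0.67,"wy":-0.21,"wz":-0.21,"claw":0.7}
    - {"tx":0,"ty":0,"tz":0,"wx":0,"wy":0,"wz":0,"claw":0.7}
    - {"tx":0,"ty":0,"tz":0,"wx":0,"wy":0,"wz":0,"claw":0.7}
    - {"tx":0,"ty":0,"tz":0,"wx":0,"wy":0,"wz":0,"claw":0.7}

```text
time_s: 13.55
tcp_pos: [0.3163, 0.2634, 0.3323]
eef_rot: [-1.352, 0.845, 0.678]
ft_force: [0.5, 0.9, -0.1]
finger_gap: 0.065
```

```bash
python3 - <<'E'
from crank import *
s=sense();p=s['tcp_pos'];print(p,s['finger_gap'],s['qpos'].round(2))
plan([cp(3.25,back=.12),cp(3.25)])
a=snap('top','t2.png');b=snap('scene','s2.png')
r=lambda im:cv2.resize(im[:,:,::-1],(390,480),interpolation=cv2.INTER_CUBIC)
cv2.imwrite('pics/d1.png',np.hstack([r(a[170:300,100:205]),r(b[150:350,275:438])]))
E
```

```text
[0.31626786 0.26341502 0.33232665] 0.06504491982568283 [ 1.03 -0.75  2.1  -0.52  1.53 -0.45]
0 {'tx': 1.0, 'ty': 0.33, 'tz': -0.02, 'wx': -0.07, 'wy': -0.03, 'wz': -0.03}
1 {'tx': 1.0, 'ty': 0.34, 'tz': -0.02, 'wx': -0.07, 'wy': -0.02, 'wz': -0.03}
2 {'tx': 1.0, 'ty': 0.34, 'tz': -0.02, 'wx': -0.07, 'wy': -0.03, 'wz': -0.03}
3 {'tx': 1.0, 'ty': 0.35, 'tz': -0.02, 'wx': -0.07, 'wy': -0.02, 'wz': -0.03}
4 {'tx': 1.0, 'ty': 0.35, 'tz': -0.02, 'wx': -0.07, 'wy': -0.03, 'wz': -0.03}
5 {'tx': 1.0, 'ty': 0.36, 'tz': -0.01, 'wx': -0.07, 'wy': -0.02, 'wz': -0.04}
6 {'tx': 1.0, 'ty': 0.36, 'tz': -0.02, 'wx': -0.07, 'wy': -0.03, 'wz': -0.03}
7 {'tx': 0.78, 'ty': 0.28, 'tz': -0.01, 'wx': -0.05, 'wy': -0.02, 'wz': -0.03}
--wp [0.3685 0.2568 0.1332]
8 {'tx': 1.0}
9 {'tx': 1.0}
10 {'tx': 1.0}
11 {'tx': 1.0}
12 {'tx': 0.8}
--wp [0.4372 0.2527 0.0349]
```

View pics/d1.png

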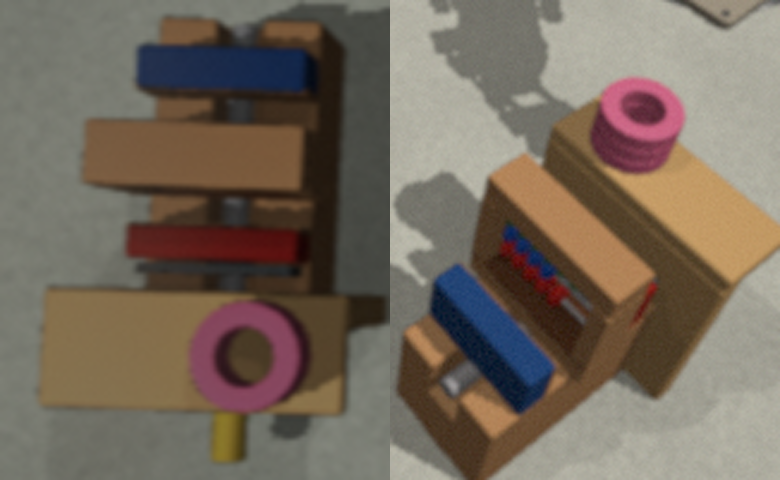

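Abacus stands upright, let go, between blue and red jaws, parallel (crop (193,155)). Yellow handle at (228,440) as before. Go to the pre-grasp.

Emit:
play_rows:
  rows:
    - {"tx":1,"ty":0.33,"tz":-0.02,"wx":-0.07,"wy":-0.03,"wz":-0.03,"claw":0.7}
    - {"tx":1,"ty":0.34,"tz":-0.02,"wx":-0.07,"wy":-0.02,"wz":-0.03,"claw":0.7}
    - {"tx":1,"ty":0.34,"tz":-0.02,"wx":-0.07,"wy":-0.03,"wz":-0.03,"claw":0.7}
    - {"tx":1,"ty":0.35,"tz":-0.02,"wx":-0.07,"wy":-0.02,"wz":-0.03,"claw":0.7}
    - {"tx":1,"ty":0.35,"tz":-0.02,"wx":-0.07,"wy":-0.03,"wz":-0.03,"claw":0.7}
    - {"tx":1,"ty":0.36,"tz":-0.01,"wx":-0.07,"wy":-0.02,"wz":-0.04,"claw":0.7}
    - {"tx":1,"ty":0.36,"tz":-0.02,"wx":-0.07,"wy":-0.03,"wz":-0.03,"claw":0.7}
    - {"tx":0.78,"ty":0.28,"tz":-0.01,"wx":-0.05,"wy":-0.02,"wz":-0.03,"claw":0.7}

```text
time_s: 14.32
tcp_pos: [0.3689, 0.2552, 0.1309]
eef_rot: [-1.41, 0.791, 0.702]
ft_force: [0.8, -0.4, -0.6]
finger_gap: 0.0653
```

```bash
python3 - <<'E'
from crank import *
s=sense();p=s['tcp_pos'];print(p,s['finger_gap'],s['qpos'].round(2))
plan([cp(3.25)])
D=lambda u,v:(100+(u+.5)*105/390-.5,170+(v+.5)*130/480-.5)
for uv in ((85,120),(303,127),(300,190),(82,182)):
    print((rz(-av)@(atz('top',D(*uv),.23)-[vt[0],vt[1],0])).round(4))
for uv in ((213,460),(243,462)):
    for z in (.05,.06): print('h',(rz(-av)@(atz('top',D(*uv),z)-[vt[0],vt[1],0])).round(4))
E
```

```text
[0.36886553 0.25523446 0.13088222] 0.06528592201367667 [ 0.89 -0.65  2.43 -0.56  1.06 -0.42]
0 {'tx': 1.0, 'ty': -0.01, 'tz': 0.01}
1 {'tx': 1.0, 'ty': -0.01, 'tz': 0.02}
2 {'tx': 1.0, 'ty': -0.01, 'tz': 0.01, 'wy': -0.01}
3 {'tx': 1.0, 'ty': -0.01, 'tz': 0.02, 'wz': -0.01}
4 {'tx': 0.71, 'tz': 0.01, 'wy': -0.01}
--wp [0.4371 0.2527 0.0349]
[0.053  0.0596 0.23  ]
[ 0.0535 -0.0592  0.23  ]
[ 0.019  -0.0595  0.23  ]
[0.019 0.059 0.23 ]
h [-0.1456  0.0159  0.05  ]
h [-0.1446  0.0138  0.06  ]
h [-0.1462 -0.0032  0.05  ]
h [-0.1452 -0.005   0.06  ]
```

Emit:
play_rows:
  rows:
    - {"tx":1,"ty":-0.01,"tz":0.01,"wx":0,"wy":0,"wz":0,"claw":0.7}
    - {"tx":1,"ty":-0.01,"tz":0.02,"wx":0,"wy":0,"wz":0,"claw":0.7}
    - {"tx":1,"ty":-0.01,"tz":0.02,"wx":0,"wy":0,"wz":0,"claw":0.7}
    - {"tx":1,"ty":-0.01,"tz":0.02,"wx":0,"wy":0,"wz":0,"claw":0.7}
    - {"tx":0.7,"ty":0,"tz":0.01,"wx":0,"wy":0,"wz":0,"claw":0.7}
    - {"tx":0,"ty":0,"tz":0,"wx":0,"wy":0,"wz":0,"claw":0.7}
    - {"tx":0,"ty":0,"tz":0,"wx":0,"wy":0,"wz":0,"claw":0.7}
    - {"tx":0,"ty":0,"tz":0,"wx":0,"wy":0,"wz":0,"claw":0.7}

```text
time_s: 14.98
tcp_pos: [0.437, 0.2542, 0.0381]
eef_rot: [-1.409, 0.789, 0.702]
ft_force: [0.3, -0.1, 0.3]
finger_gap: 0.0651
```

```bash
python3 - <<'E'
from crank import *
s=sense();p=s['tcp_pos'];print(p,s['finger_gap'],s['qpos'].round(2),s['ft_force'])
plan([cp(3.28)])
E
```

```text
[0.43695447 0.25423658 0.03811528] 0.06511953784381956 [ 0.73 -0.3   2.38 -0.67  0.72 -0.34] [ 0.32990578 -0.07906037  0.31724913]
0 {'tx': 0.11, 'ty': 0.06, 'tz': -0.01}
--wp [0.4373 0.254  0.035 ]
```

Emit:
play_rows:
  rows:
    - {"tx":0.11,"ty":0.06,"tz":0,"wx":0,"wy":0,"wz":0,"claw":0.7}
    - {"tx":0,"ty":0,"tz":0,"wx":0,"wy":0,"wz":0,"claw":0}
    - {"tx":0,"ty":0,"tz":0,"wx":0,"wy":0,"wz":0,"claw":0}
    - {"tx":0,"ty":0,"tz":0,"wx":0,"wy":0,"wz":0,"claw":0}
    - {"tx":0,"ty":0,"tz":0,"wx":0,"wy":0,"wz":0,"claw":0}
    - {"tx":0,"ty":0,"tz":0,"wx":0,"wy":0,"wz":0,"claw":0}
    - {"tx":0,"ty":0,"tz":0,"wx":0,"wy":0,"wz":0,"claw":0}
    - {"tx":0,"ty":0,"tz":0,"wx":0,"wy":0,"wz":0,"claw":0}

```text
time_s: 15.65
tcp_pos: [0.437, 0.255, 0.0348]
eef_rot: [-1.41, 0.786, 0.703]
ft_force: [-0.6, 4.7, 0.3]
finger_gap: 0.023
```

Emit:
play_rows:
  rows:
    - {"tx":0,"ty":0,"tz":0,"wx":0,"wy":0,"wz":0,"claw":0}
    - {"tx":0,"ty":0,"tz":0,"wx":0,"wy":0,"wz":0,"claw":0}
    - {"tx":0,"ty":0,"tz":0,"wx":0,"wy":0,"wz":0,"claw":0}
    - {"tx":0,"ty":0,"tz":0,"wx":0,"wy":0,"wz":0,"claw":0}
    - {"tx":0,"ty":0,"tz":0,"wx":0,"wy":0,"wz":0,"claw":0}
    - {"tx":0,"ty":0,"tz":0,"wx":0,"wy":0,"wz":0,"claw":0}
    - {"tx":0,"ty":0,"tz":0,"wx":0,"wy":0,"wz":0,"claw":0}
    - {"tx":0,"ty":0,"tz":0,"wx":0,"wy":0,"wz":0,"claw":0}

```text
time_s: 16.32
tcp_pos: [0.437, 0.2548, 0.0348]
eef_rot: [-1.41, 0.787, 0.703]
ft_force: [-1.7, 4.3, 1.2]
finger_gap: 0.0214
```

```bash
cat >> crank.py <<'E'
def state():
    s=sense(); M=R.from_rotvec(s['eef_rot']).as_matrix()
    g=rz(-av)@(s['tcp_pos']-M[:,0]*pinch_z-[vt[0],vt[1],0])
    print('grasp vise',g.round(4),'th mod',round(np.arctan2(-g[1],g[2]-.095)%(2*np.pi),3),'r',round(np.hypot(g[1],g[2]-.095),4),'gap',round(s['finger_gap'],4),'F',s['ft_force'].round(1),'t',s['time_s'],'q',s['qpos'].round(2))
def arc(ths):
    for i in range(len(ths)-1):
        (p,M),(p1,_)=cp(ths[i]),cp(ths[i+1]); print(i,round(ths[i+1],3),(M.T@(p1-p)/.025).round(2))
E
python3 - <<'E'
from crank import *
state(); arc(3.28+np.arange(9)*np.pi/8)
E
```

```text
grasp vise [-0.1263  0.007   0.0502] th mod 3.296 r 0.0454 gap 0.0214 F [-1.7  4.3  1.2] t 16.3167 q [ 0.73 -0.3   2.38 -0.67  0.71 -0.34]
0 3.673 [-0.19 -0.13  0.66]
1 4.065 [-0.38 -0.27  0.52]
2 4.458 [-0.52 -0.36  0.31]
3 4.851 [-0.57 -0.4   0.04]
4 5.243 [-0.54 -0.38 -0.23]
5 5.636 [-0.43 -0.3  -0.47]
6 6.029 [-0.25 -0.18 -0.63]
7 6.422 [-0.03 -0.02 -0.7 ]
```

Emit:
play_rows:
  rows:
    - {"tx":-0.19,"ty":-0.13,"tz":0.66,"wx":0,"wy":0,"wz":0,"claw":0}
    - {"tx":-0.38,"ty":-0.27,"tz":0.52,"wx":0,"wy":0,"wz":0,"claw":0}
    - {"tx":-0.52,"ty":-0.36,"tz":0.31,"wx":0,"wy":0,"wz":0,"claw":0}
    - {"tx":-0.57,"ty":-0.4,"tz":0.04,"wx":0,"wy":0,"wz":0,"claw":0}
    - {"tx":-0.54,"ty":-0.38,"tz":-0.23,"wx":0,"wy":0,"wz":0,"claw":0}
    - {"tx":-0.43,"ty":-0.3,"tz":-0.47,"wx":0,"wy":0,"wz":0,"claw":0}
    - {"tx":-0.25,"ty":-0.18,"tz":-0.63,"wx":0,"wy":0,"wz":0,"claw":0}
    - {"tx":-0.03,"ty":-0.02,"tz":-0.7,"wx":0,"wy":0,"wz":0,"claw":0}

```text
time_s: 16.98
tcp_pos: [0.4362, 0.243, 0.1252]
eef_rot: [-1.409, 0.785, 0.704]
ft_force: [6.3, 7.1, -12.9]
finger_gap: 0.0211
```

```bash
python3 - <<'E'
from crank import *
state(); plan([cp(6.422)])
E
```

```text
grasp vise [-0.1264 -0.0048  0.1406] th mod 0.106 r 0.0458 gap 0.0211 F [  6.3   7.1 -12.9] t 16.9833 q [ 0.71 -0.53  2.36 -0.53  0.91 -0.56]
0 {'tx': 0.04, 'ty': 0.01, 'tz': -0.06, 'wy': 0.03, 'wz': 0.01}
--wp [0.4365 0.2415 0.1242]
```

Tracks well. Second half-turn (mirrored rows), then a third, checked afterwards.

Emit:
play_rows:
  rows:
    - {"tx":0.19,"ty":0.13,"tz":-0.66,"wx":0,"wy":0,"wz":0,"claw":0}
    - {"tx":0.38,"ty":0.27,"tz":-0.52,"wx":0,"wy":0,"wz":0,"claw":0}
    - {"tx":0.52,"ty":0.36,"tz":-0.31,"wx":0,"wy":0,"wz":0,"claw":0}
    - {"tx":0.57,"ty":0.4,"tz":-0.04,"wx":0,"wy":0,"wz":0,"claw":0}
    - {"tx":0.54,"ty":0.38,"tz":0.23,"wx":0,"wy":0,"wz":0,"claw":0}
    - {"tx":0.43,"ty":0.3,"tz":0.47,"wx":0,"wy":0,"wz":0,"claw":0}
    - {"tx":0.25,"ty":0.18,"tz":0.63,"wx":0,"wy":0,"wz":0,"claw":0}
    - {"tx":0.03,"ty":0.02,"tz":0.7,"wx":0,"wy":0,"wz":0,"claw":0}

```text
time_s: 17.65
tcp_pos: [0.4374, 0.2548, 0.0348]
eef_rot: [-1.411, 0.787, 0.701]
ft_force: [-7.8, -7.7, 22.2]
finger_gap: 0.0215
```

```bash
python3 - <<'E'
from crank import *
state(); plan([cp(3.28)])
E
```

```text
grasp vise [-0.1259  0.007   0.0502] th mod 3.298 r 0.0453 gap 0.0215 F [-7.8 -7.7 22.2] t 17.65 q [ 0.73 -0.29  2.38 -0.68  0.71 -0.33]
0 {'tx': -0.01, 'tz': -0.03, 'wz': 0.02}
--wp [0.4372 0.254  0.035 ]
```

Emit:
play_rows:
  rows:
    - {"tx":-0.21,"ty":-0.15,"tz":0.66,"wx":0,"wy":0,"wz":0,"claw":0}
    - {"tx":-0.38,"ty":-0.27,"tz":0.52,"wx":0,"wy":0,"wz":0,"claw":0}
    - {"tx":-0.52,"ty":-0.36,"tz":0.31,"wx":0,"wy":0,"wz":0,"claw":0}
    - {"tx":-0.57,"ty":-0.4,"tz":0.04,"wx":0,"wy":0,"wz":0,"claw":0}
    - {"tx":-0.54,"ty":-0.38,"tz":-0.23,"wx":0,"wy":0,"wz":0,"claw":0}
    - {"tx":-0.43,"ty":-0.3,"tz":-0.47,"wx":0,"wy":0,"wz":0,"claw":0}
    - {"tx":-0.25,"ty":-0.18,"tz":-0.63,"wx":0,"wy":0,"wz":0,"claw":0}
    - {"tx":-0.03,"ty":-0.02,"tz":-0.7,"wx":0,"wy":0,"wz":0,"claw":0}

```text
time_s: 18.32
tcp_pos: [0.4362, 0.2427, 0.1254]
eef_rot: [-1.409, 0.786, 0.704]
ft_force: [9.5, 7.9, -16.0]
finger_gap: 0.0214
```

Emit:
play_rows:
  rows:
    - {"tx":0.19,"ty":0.13,"tz":-0.66,"wx":0,"wy":0,"wz":0,"claw":0}
    - {"tx":0.38,"ty":0.27,"tz":-0.52,"wx":0,"wy":0,"wz":0,"claw":0}
    - {"tx":0.52,"ty":0.36,"tz":-0.31,"wx":0,"wy":0,"wz":0,"claw":0}
    - {"tx":0.57,"ty":0.4,"tz":-0.04,"wx":0,"wy":0,"wz":0,"claw":0}
    - {"tx":0.54,"ty":0.38,"tz":0.23,"wx":0,"wy":0,"wz":0,"claw":0}
    - {"tx":0.43,"ty":0.3,"tz":0.47,"wx":0,"wy":0,"wz":0,"claw":0}
    - {"tx":0.25,"ty":0.18,"tz":0.63,"wx":0,"wy":0,"wz":0,"claw":0}
    - {"tx":0.03,"ty":0.02,"tz":0.7,"wx":0,"wy":0,"wz":0,"claw":0}

```text
time_s: 18.98
tcp_pos: [0.4374, 0.2546, 0.0353]
eef_rot: [-1.411, 0.788, 0.701]
ft_force: [-7.3, -6.8, 21.0]
finger_gap: 0.0213
```

```bash
python3 - <<'E'
from crank import *
state(); plan([cp(3.28)])
a=snap('top','t3.png');b=snap('scene','s3.png')
r=lambda im:cv2.resize(im[:,:,::-1],(390,480),interpolation=cv2.INTER_CUBIC)
cv2.imwrite('pics/e1.png',np.hstack([r(a[170:300,100:205]),r(b[150:350,275:438])]))
E
```

```text
grasp vise [-0.1259  0.0069  0.0507] th mod 3.295 r 0.0448 gap 0.0213 F [-7.3 -6.8 21. ] t 18.9833 q [ 0.73 -0.29  2.38 -0.68  0.72 -0.33]
0 {'tx': 0.01, 'ty': 0.01, 'tz': -0.03, 'wx': 0.01, 'wy': -0.01, 'wz': 0.01}
--wp [0.4373 0.2539 0.035 ]
```

View pics/e1.png

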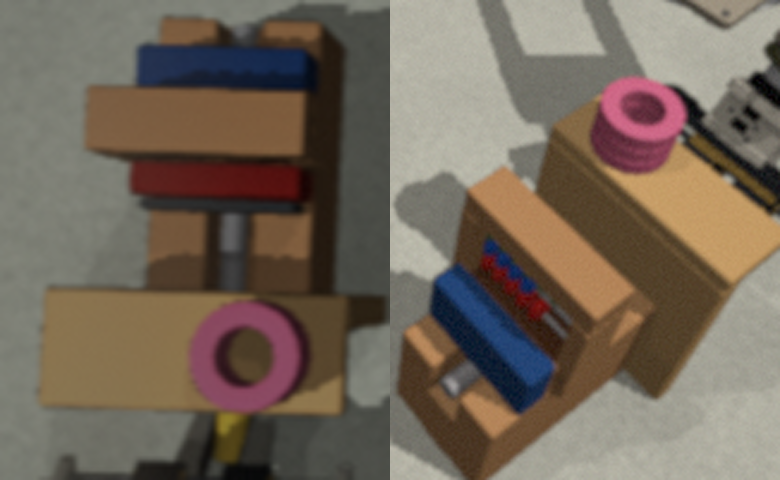

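The red jaw has carried the abacus almost onto the blue one, upright and square. Last half turn at half speed.

Emit:
play_rows:
  rows:
    - {"tx":-0.1,"ty":-0.07,"tz":0.33,"wx":0,"wy":0,"wz":0,"claw":0}
    - {"tx":-0.11,"ty":-0.08,"tz":0.33,"wx":0,"wy":0,"wz":0,"claw":0}
    - {"tx":-0.19,"ty":-0.13,"tz":0.26,"wx":0,"wy":0,"wz":0,"claw":0}
    - {"tx":-0.19,"ty":-0.14,"tz":0.26,"wx":0,"wy":0,"wz":0,"claw":0}
    - {"tx":-0.26,"ty":-0.18,"tz":0.16,"wx":0,"wy":0,"wz":0,"claw":0}
    - {"tx":-0.26,"ty":-0.18,"tz":0.15,"wx":0,"wy":0,"wz":0,"claw":0}
    - {"tx":-0.28,"ty":-0.2,"tz":0.02,"wx":0,"wy":0,"wz":0,"claw":0}
    - {"tx":-0.28,"ty":-0.2,"tz":0.02,"wx":0,"wy":0,"wz":0,"claw":0}

```text
time_s: 19.75
tcp_pos: [0.4391, 0.2953, 0.0867]
eef_rot: [-1.408, 0.784, 0.706]
ft_force: [-1.0, 9.4, -3.6]
finger_gap: 0.0216
```

Emit:
play_rows:
  rows:
    - {"tx":-0.27,"ty":-0.19,"tz":-0.11,"wx":0,"wy":0,"wz":0,"claw":0}
    - {"tx":-0.27,"ty":-0.19,"tz":-0.12,"wx":0,"wy":0,"wz":0,"claw":0}
    - {"tx":-0.22,"ty":-0.15,"tz":-0.23,"wx":0,"wy":0,"wz":0,"claw":0}
    - {"tx":-0.21,"ty":-0.15,"tz":-0.24,"wx":0,"wy":0,"wz":0,"claw":0}
    - {"tx":-0.13,"ty":-0.09,"tz":-0.31,"wx":0,"wy":0,"wz":0,"claw":0}
    - {"tx":-0.12,"ty":-0.09,"tz":-0.32,"wx":0,"wy":0,"wz":0,"claw":0}
    - {"tx":-0.02,"ty":-0.01,"tz":-0.35,"wx":0,"wy":0,"wz":0,"claw":0}
    - {"tx":-0.01,"ty":-0.01,"tz":-0.35,"wx":0,"wy":0,"wz":0,"claw":0}

```text
time_s: 20.42
tcp_pos: [0.4364, 0.243, 0.1255]
eef_rot: [-1.408, 0.786, 0.704]
ft_force: [1.7, 6.9, -7.1]
finger_gap: 0.0212
```

```bash
python3 - <<'E'
from crank import *
state(); arc([6.39,6.55])
a=snap('top','t4.png');b=snap('scene','s4.png')
r=lambda im:cv2.resize(im[:,:,::-1],(390,480),interpolation=cv2.INTER_CUBIC)
cv2.imwrite('pics/f1.png',np.hstack([r(a[170:300,100:205]),r(b[150:350,275:438])]))
E
```

```text
grasp vise [-0.1262 -0.0048  0.1409] th mod 0.105 r 0.0461 gap 0.0212 F [ 1.7  6.9 -7.1] t 20.4167 q [ 0.71 -0.53  2.36 -0.52  0.91 -0.56]
0 6.55 [ 0.04  0.03 -0.28]
```

View pics/f1.png

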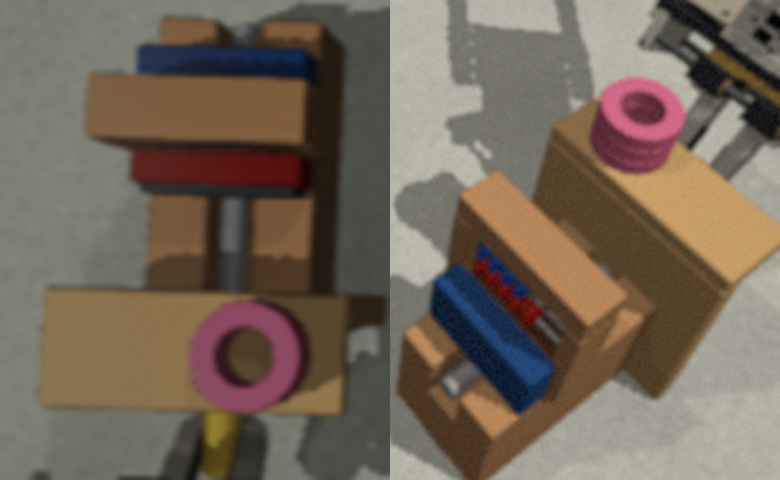

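The abacus is on the blue jaw, the spring plate behind the red jaw has compressed (grey strip at (225,190) thinner), so it's tight. A small extra turn, then release and retreat.

Emit:
play_rows:
  rows:
    - {"tx":0.02,"ty":0.01,"tz":-0.2,"wx":0,"wy":0,"wz":0,"claw":0}
    - {"tx":0,"ty":0,"tz":0,"wx":0,"wy":0,"wz":0,"claw":0}
    - {"tx":0,"ty":0,"tz":0,"wx":0,"wy":0,"wz":0,"claw":0}
    - {"tx":0,"ty":0,"tz":0,"wx":0,"wy":0,"wz":0,"claw":0.6}
    - {"tx":0,"ty":0,"tz":0,"wx":0,"wy":0,"wz":0,"claw":0.6}
    - {"tx":0,"ty":0,"tz":0,"wx":0,"wy":0,"wz":0,"claw":0.6}
    - {"tx":0,"ty":0,"tz":0,"wx":0,"wy":0,"wz":0,"claw":0.6}
    - {"tx":0,"ty":0,"tz":0,"wx":0,"wy":0,"wz":0,"claw":0.6}

```text
time_s: 21.18
tcp_pos: [0.4364, 0.2369, 0.124]
eef_rot: [-1.41, 0.788, 0.702]
ft_force: [-0.7, 0.7, 0.6]
finger_gap: 0.0502
```

```bash
python3 - <<'E'
from crank import *
state()
E
```

```text
grasp vise [-0.1258 -0.0108  0.1394] th mod 0.24 r 0.0457 gap 0.0502 F [-0.7  0.7  0.6] t 21.1833 q [ 0.69 -0.54  2.37 -0.52  0.91 -0.58]
```

Emit:
play_rows:
  rows:
    - {"tx":-0.4,"ty":0,"tz":0,"wx":0,"wy":0,"wz":0,"claw":0.6}
    - {"tx":-0.8,"ty":0,"tz":0,"wx":0,"wy":0,"wz":0,"claw":0.6}
    - {"tx":-0.8,"ty":0,"tz":0,"wx":0,"wy":0,"wz":0,"claw":0.6}
    - {"tx":-0.8,"ty":0,"tz":0,"wx":0,"wy":0,"wz":0,"claw":0.6}
    - {"tx":-0.8,"ty":0,"tz":0,"wx":0,"wy":0,"wz":0,"claw":0.6}
    - {"tx":-0.8,"ty":0,"tz":0,"wx":0,"wy":0,"wz":0,"claw":0.6}
    - {"tx":0,"ty":0,"tz":0,"wx":0,"wy":0,"wz":0,"claw":0.6}
    - {"tx":0,"ty":0,"tz":0,"wx":0,"wy":0,"wz":0,"claw":0.6}

```text
time_s: 21.85
tcp_pos: [0.3737, 0.2417, 0.2153]
eef_rot: [-1.409, 0.784, 0.703]
ft_force: [0.5, 0.4, -1.0]
finger_gap: 0.0557
```

```bash
python3 - <<'E'
from crank import *
state()
a=snap('top','t5.png');b=snap('scene','s5.png')
r=lambda im:cv2.resize(im[:,:,::-1],(390,480),interpolation=cv2.INTER_CUBIC)
cv2.imwrite('pics/z5.png',np.hstack([r(a[170:300,100:205]),r(b[150:350,275:438])]))
E
```

```text
grasp vise [-0.1888 -0.0099  0.2307] th mod 0.073 r 0.1361 gap 0.0557 F [ 0.5  0.4 -1. ] t 21.85 q [ 0.84 -0.78  2.34 -0.5   1.21 -0.58]
```

View pics/z5.png

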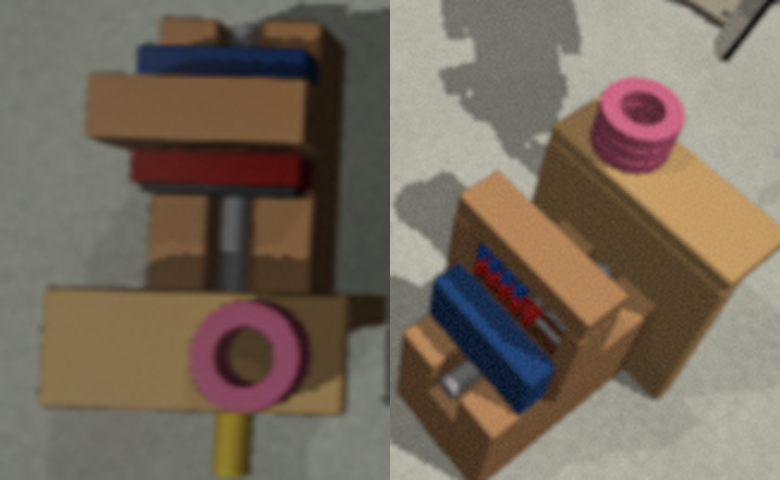

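```bash
python3 - <<'E'
from crank import *
D=lambda u,v:(100+(u+.5)*105/390-.5,170+(v+.5)*130/480-.5)
f=lambda u,v,z:(rz(-av)@(atz('top',D(u,v),z)-[vt[0],vt[1],0])).round(4)
for uv in ((88,73),(306,81),(305,144),(86,134)): print('abacus',f(*uv,.23))
print('handle',f(231.5,476,.139)); print('jaw back',f(133,181,.162),f(303,188,.162))
E
```

```text
abacus [0.079  0.0596 0.23  ]
abacus [ 0.0789 -0.0595  0.23  ]
abacus [ 0.0442 -0.0608  0.23  ]
abacus [0.0454 0.0585 0.23  ]
handle [-0.1456 -0.0136  0.139 ]
jaw back [0.0241 0.0488 0.162 ] [ 0.0237 -0.05    0.162 ]
```

```bash
python3 -c "
from plant import *
print(finish_job())"
```

```text
the job is handed in; nothing more can be done
None
```

I moved the abacus from the lazy susan to the vise bed, let go, and clamped it with the crank. The job is handed in, at about 22 s of the 72 s allowed; no verdict was reported.

**What I did**
- I set it down upright, let go, about centred across the bed and square to the jaws. The picture afterwards put it at x about 36 mm, y about 0.
- I then gripped the crank handle with the tool leaned 35° and turned it clockwise about 2.5 turns, from about 3.3 to 19.1 rad. I let go and backed off.

**Last checks, from the top picture**
- **Abacus:** its back face is at x about 79 mm, against the blue jaw at 80 mm. It is centred across the bed within 1 mm and parallel within about 0.01 rad.
- **Clamping:** the handle is at about 19.1 rad, roughly 1.1 rad (a sixth of a turn) past tight, so I expect about 20 N. I could not measure the jaw force directly. The strip behind the red jaw looks thinner, which fits the spring being compressed.
- **Bystanders:** the rings look unmoved in the last close-up. I did not measure the others again; the arm met no unexpected force near them.

**What disagreed:** my fit from both cameras put the vise about 8 mm and the abacus about 5 mm too low. I used the stated heights with the top view instead. The abacus touched the bed at the height this predicted, and the handle was where I expected it.

The wrist felt up to about 24 N while cranking, against the limit of 120 N.

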